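# Lid the punch case and secure it with its turnbutton

### The arm

A 6-joint arm with a two-finger parallel gripper is mounted at the origin on the work surface. World frame = base frame: x ahead of the robot, y to its left, z up, the work surface at z = 0. Lengths are in m, angles in rad, forces in N, time in s.
With the tool pointing down it reaches from about 0.275 to 0.85 m from the base axis. Payload 5.2 kg.
Tool frame: the origin (TCP) lies on the centre line of the jaws, within the pads' length; the fingertips stand 17 mm ahead of it and the grasp point (between the pads) lies 2 mm behind it; z points along the fingers, y is the line along which they close (so a half turn about z gives the same grasp; the last joint's range is limited). The gripper opens to 85 mm and grips with 20 to 120 N. Pads are 22 mm wide; open, the fingers measure 114 mm over their backs; the gripper's body (76 mm by 85 mm) begins 54 mm behind the grasp point. The pads swing forward as they close: fully open they stand 13 mm farther back than shut.
Start: joints at [-1.518, 0.259, 1.535, -0, 1.348, -0.203], TCP at [0.139, -0.532, 0.248] pointing down, gripper open.
Joint ranges: [-3.14, 3.14], [-0.91, 2.08], [0.19, 2.58], [-1.22, 4.36], [0.22, 2.71], [-3.12, 3.12]. Speed limits (rad/s): [2.57, 2.57, 3.14, 3.14, 3.14, 3.14].

### API

Orientations are given as a unit quaternion [x, y, z, w].
In Python, from rig import arm gives the robot as it stands.
- The arm moves only by the tool arm_command, never from a script. Its argument "series" is a list of rows, each a list of 5 numbers: the opening, from 0 (shut) to 1 (fully open), then the shift along the tool's x, y, z normalised to -1 to 1, where 1 is 200 mm, then the turn about the tool's z normalised to -1 to 1, where 1 is 2 pi rad. In form: [[grip, dx, dy, dz, yaw], ...]. A call has exactly 5 rows; each row shifts and turns the commanded pose from where the row before left it, along the tool's axes as they then stand; what a row does not reach is not made up. A row lasts 1/10 s, in which the tool goes at most 50 mm and 8.59 degrees, less where a joint would pass 70% of its speed; a pose out of reach is approached as far as the arm can. A call with a number of a shift or a turn outside -1 to 1 is refused whole. A call with a gripper value outside its range is refused whole. The fingers move at their own pace and stop on an object; "grip_force" is the grip in N (left out, the last holds). Time passes only in rows, so rows that do not move let the fingers close, or fill a call up. It gives the time, the measured TCP pose, the force, the opening and the grip force at its end, in the units of the state.
- arm.sense(): the state, without advancing time (a new reading comes with each control period).
- arm.read_camera(name): name is "side" or "top"; returns (picture, depth): 420x560x3 uint8, red, green, blue; 420x560 float32, m along the optical axis (not along the pixel's ray), 0 where there is no reading.
- arm.camera_model(name): a dict with "camera_matrix" (3x3 intrinsics, pixels), "world_to_cam" (4x4, takes a point from world to camera coordinates). Camera axes: x right, y down, z forward; pixel columns grow to the right and rows downward; lengths in m; the calibration is good to about 2 mm. A picture is of the moment at which its call begins. camera_model takes no time and is no camera call.
- arm.close_job(): hands the job in; it is judged then, once.
The state is a dict: "t": time; "qpos": joint angles; "qvel": joint speeds; "joint_torque": joint torques, N m; "position": TCP position; "tool_rot": TCP orientation; "wrist_force": force on the tool from outside, world axes, zero at the start; "ft_torque": the same for the moment, N m; "gripper_width": opening from 0.0 (shut) to 1.0 (fully open); "finger_force": force on a finger pad.
Only numpy, scipy, OpenCV 4.12 (cv2) and the standard library are available. Lean on these libraries where they do the work, as an engineer would, in place of code of your own. Each camera call takes 0.05 s, during which the arm holds its last target. There are 200 camera calls.

### The job

Close up the open wooden punch case: lay the steel punch that lies across it flat on the bench, at least a hand's width from the case, then take the lid out of its slotted stand and seat it, handle up, fully home in the case's opening. Then swing the brass turnbutton square across the lid's edge so that the lid is held shut. Leave the other things on the bench where they are.

Things in the scene. Friction and masses are not known exactly. Their poses are not given: they have to be found in the camera images.
- case: Dark wooden case fixed to the bench, on its left or right, 40 mm high. Origin: underside, below the opening's centre; z up, yaw within 0.35. Opening 98 (x) x 138 (y) mm, with a 10 mm ledge all round, 8 mm below the rim (32 mm above the bench), for the lid to lie on, flush. Walls 17 mm thick, the +y end wall 32 mm (y = 69 to 101), with the turnbutton on top. Contents up to 16 mm high.
- turnbutton (a joint): Brass bar on a vertical pivot on the case's end wall (x 0, y 85 mm in the case's frame), 47 mm long, 16 wide, 6 thick, 2.5 mm above the rim. Rad, positive anticlockwise from above: 0 = along the wall, pointing to the case's -x; 1.57 = to the case's -y, square over the lid's edge; negative = outwards. Range -0.8 to 2.0, starts -0.6 to 0.03. Stays where left (about 1 N at the peg).
- button_hinge (a point): The turnbutton's pivot axis, at the bar's top face, 48.5 mm above the bench.
- button_peg (a point): Middle of the upright round brass thumb peg near the turnbutton's free end: 10 mm diameter, 22 mm high (48.5 to 70.5 mm above the bench), 38 mm from the pivot.
- lid: Loose plywood board 130 (its y) x 90 (z) x 8 mm (x), 0.09 kg, bar handle on its +x face. Origin: board's centre. Starts on edge in the stand: z up, handle side (+x) away from the robot, top edge 98 mm above the bench. Seated: +x up, y along the case's y (either way round), origin 36 mm above the case's origin, 4 mm of play each side.
- lid_handle (a point): On the lid's bar handle, 17 mm out from the origin along the lid's +x. The handle is 40 mm long (lid's y), 12 mm wide (lid's z) and stands 22 mm off the board's face, centred on it.
- stand: Pale wooden stand fixed to the bench, 50 (its x) x 110 (its y) x 38 mm high, with a slot along its y, 10.5 mm wide and 30 mm deep, open at both ends. Origin at the centre of its underside, z up, yaw within 0.35. Where the case is left, it is right, and the other way about.
- punch: Loose square steel punch, shank 130 x 13 x 13 mm along its x, with a thin 15 mm blade at its +x end; 0.16 kg. Origin at the centre of the shank's underside, z up. At the start it lies across the case's rim (underside 40 mm above the bench), roughly along the case's x.
- bench_block: Bystander: round steel bench block on a black rubber base, 80 mm diameter, 44 mm high. Origin at the centre of its underside.
- spacer_a: Bystander: white plastic ring blank, 28 mm diameter, 18 mm high. Origin at the centre of its underside.
- spacer_b: Bystander: another such white ring blank.
- hex_key: Bystander: dark L-shaped hex key lying flat, 100 x 30 mm, 8 mm thick. Origin mid-way along its long arm, 4 mm above the bench.
Not all that is in view belongs to the job. There is more than one size of the lid; the one meant has the size given above.

How it is judged:
By the outcome, as a careful person would: the job done as asked, in the order asked, and still so for the second after the job is handed in, with the robot touching nothing.
It also fails if it takes over 72 s, if anything falls off the work surface, if the arm or the gripper's body presses on something with over 40 N, if the wrist force passes 120 N, or if a joint passes its speed limit or range.

## Working session

There is one attempt and no reset: what is moved stays moved. The work goes in short steps, Python scripts to look and compute and a tool call to move; the robot and the scene stay as the last step left them, time stands still between calls to the robot, and variables do not carry over. Pictures are saved under pics/ and viewed, at most 10 in all, crops included, and the job is handed in when it is done.

Besides the shell and the picture viewer there is one more tool, called after "Request:" in YAML: its name, and indented under it one key for each argument. arm_command: Moves the arm, as the interface text tells. Scaled input: -1 to 1 covers 200 mm each way for a shift and 2 pi rad each way for a turn. Its arguments: {"type":"object","properties":{"series":{"type":"array"},"grip_force":{"type":"number"}},"required":["series"]}

```bash
mkdir -p pics; ls
python3 - <<'E'
from rig import arm
import cv2,numpy as np
s=arm.sense();print({k:np.round(v,3).tolist() for k,v in s.items()})
for n in ("top","side"):
    p,d=arm.read_camera(n);np.savez(f"{n}0.npz",p=p,d=d)
    cv2.imwrite(f"pics/{n}0.png",cv2.cvtColor(p,cv2.COLOR_RGB2BGR))
    m=arm.camera_model(n);print(n,np.round(m["camera_matrix"],1).tolist(),np.round(m["world_to_cam"],3).tolist())
E
```

```text
pics
{'t': 0.0, 'qpos': [-1.518, 0.259, 1.536, -0.0, 1.348, -0.203], 'qvel': [-0.0, -0.001, 0.001, 0.0, 0.001, 0.001], 'joint_torque': [0.0, -44.603, -29.057, -0.0, 0.012, -0.0], 'position': [0.139, -0.532, 0.247], 'tool_rot': [0.992, 0.128, 0.0, -0.001], 'wrist_force': [0.633, 0.614, -0.336], 'ft_torque': [-0.022, 0.075, 0.023], 'finger_force': 0.0, 'gripper_width': 1.005}
top [[485.3, 0.0, 283.2], [0.0, 485.3, 209.9], [0.0, 0.0, 1.0]] [[0.003, -1.0, 0.018, -0.103], [-0.995, -0.005, -0.096, 0.564], [0.096, -0.017, -0.995, 1.428], [0.0, 0.0, 0.0, 1.0]]
side [[472.7, 0.0, 274.3], [0.0, 472.7, 207.5], [0.0, 0.0, 1.0]] [[-0.85, -0.527, -0.004, 0.442], [-0.313, 0.511, -0.801, 0.268], [0.424, -0.679, -0.599, 0.832], [0.0, 0.0, 0.0, 1.0]]
```

View pics/top0.png

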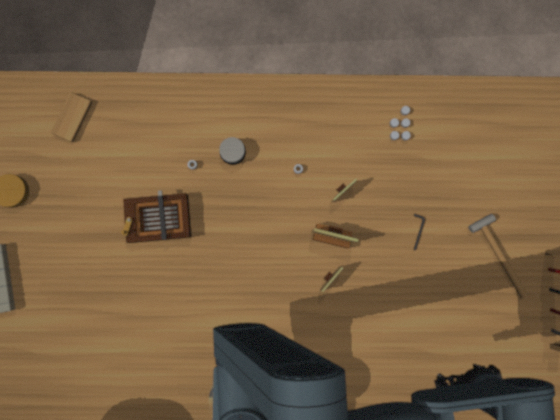

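View pics/side0.png

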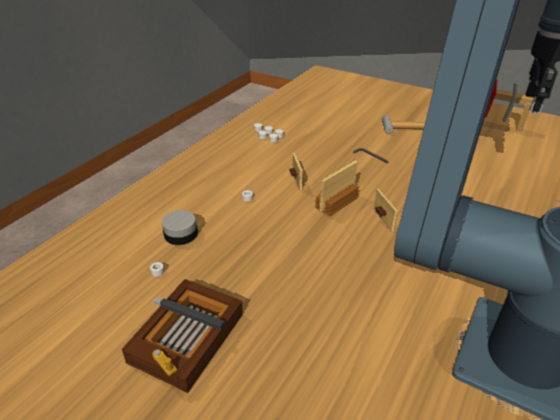

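The top view shows the case at about (157,217), with the turnbutton at its left end (128,225) and the punch across it at (162,215). The stand with the lid is at (335,236). Lid candidates are the board in the stand (335,235) and two smaller boards at (345,188) and (332,280). By the description I choose the one in the stand, and I'll check its size in a crop.

```bash
cat > h.py <<'E'
import numpy as np,cv2
from rig import arm
def world(n,d):
    m=arm.camera_model(n);K=m["camera_matrix"];T=np.linalg.inv(m["world_to_cam"])
    v,u=np.mgrid[:d.shape[0],:d.shape[1]]
    c=np.stack([(u-K[0,2])/K[0,0]*d,(v-K[1,2])/K[1,1]*d,d],-1)
    return c@T[:3,:3].T+T[:3,3]
def rect(pts):
    """min-area rectangle of xy points: centre, sizes, yaw (rad) of the first (longer) side"""
    (c,(w,h),a)=cv2.minAreaRect((pts[:,:2]*1000).astype(np.float32))
    a=np.deg2rad(a)
    if w<h:w,h,a=h,w,a+np.pi/2
    return np.round(np.array(c)/1000,4),round(w,1),round(h,1),round((a+np.pi/2)%np.pi-np.pi/2,3)
def proj(n,P):
    m=arm.camera_model(n);K=m["camera_matrix"];W=m["world_to_cam"]
    c=W[:3,:3]@np.asarray(P,float)+W[:3,3];return (K@c)[:2]/c[2]
def ray(n,uv,z):
    m=arm.camera_model(n);K=m["camera_matrix"];T=np.linalg.inv(m["world_to_cam"])
    r=T[:3,:3]@np.linalg.inv(K)@[uv[0],uv[1],1];o=T[:3,3];return o+r*(z-o[2])/r[2]
E
python3 - <<'E'
from h import *
for n in("top","side"):
    f=np.load(f"{n}0.npz");p,d=f["p"],f["d"];W=world(n,d);hsv=cv2.cvtColor(p,cv2.COLOR_RGB2HSV)
    if n=="top":
        A=cv2.resize(p[180:260,110:216],None,fx=5,fy=5,interpolation=2)[:,:395]
        B=cv2.resize(p[170:250,305:384],None,fx=5,fy=5,interpolation=2)
        cv2.imwrite("pics/crop.png",cv2.cvtColor(np.hstack([A,B]),cv2.COLOR_RGB2BGR))
    bench=(d>0)&(abs(W[...,2])<.02);print(n,"bench z med/std",np.median(W[bench][:,2]),W[bench][:,2].std())
    mask=((W[...,2]>.012)&(W[...,2]<.13)&(d>0)).astype(np.uint8)
    k,l,s,c=cv2.connectedComponentsWithStats(mask)
    for i in range(1,k):
        if s[i,4]>25:
            q=W[l==i];print(s[i].tolist(),np.round(q.mean(0),3),"z90",round(np.percentile(q[:,2],95),3),rect(q))
    if n=="top":
        for (u0,u1,v0,v1) in((110,200,180,250),):
            R=(slice(v0,v1),slice(u0,u1));w=W[R];hh=hsv[R]
            for lo,hi in((.035,.043),(.046,.052),(.05,.06),(.06,.075)):
                q=w[(w[...,2]>lo)&(w[...,2]<hi)];print(lo,len(q),np.round(q.mean(0),4) if len(q) else 0,rect(q) if len(q)>3 else 0)
E
```

```text
top bench z med/std -0.001393967328428669 0.00389229590387533
[51, 92, 40, 49, 1011] [0.85  0.548 0.018] z90 0.023 (array([0.8507, 0.5496]), 140.1, 73.4, np.float64(-0.379))
[402, 106, 8, 8, 44] [ 0.881 -0.48   0.016] z90 0.02 (array([ 0.8814, -0.4794]), 22.7, 22.5, np.float64(-0.457))
[390, 118, 9, 9, 49] [ 0.841 -0.443  0.017] z90 0.021 (array([ 0.8417, -0.4431]), 24.7, 22.6, np.float64(-0.221))
[402, 118, 8, 8, 44] [ 0.842 -0.478  0.016] z90 0.022 (array([ 0.8405, -0.4788]), 24.9, 22.3, np.float64(0.969))
[391, 131, 8, 8, 49] [ 0.801 -0.443  0.017] z90 0.021 (array([ 0.8013, -0.443 ]), 24.0, 21.2, np.float64(-0.225))
[402, 131, 9, 8, 48] [ 0.801 -0.479  0.017] z90 0.021 (array([ 0.801 , -0.4786]), 24.7, 21.9, np.float64(-1.496))
[220, 137, 26, 27, 561] [0.743 0.053 0.04 ] z90 0.048 (array([0.7453, 0.0533]), 75.5, 75.1, np.float64(1.518))
[188, 160, 9, 9, 40] [0.705 0.177 0.017] z90 0.022 (array([0.7048, 0.1762]), 25.5, 24.2, np.float64(-1.495))
[294, 164, 9, 9, 40] [ 0.695 -0.147  0.017] z90 0.021 (array([ 0.6945, -0.146 ]), 24.8, 24.5, np.float64(0.035))
[0, 173, 29, 34, 785] [0.
[... 4053 characters left out ...]
 16.9, np.float64(1.196))
[469, 354, 18, 8, 38] [0.074 0.051 0.013] z90 0.014 (array([0.0727, 0.0504]), 34.7, 9.1, np.float64(0.972))
[454, 360, 18, 15, 93] [0.091 0.083 0.013] z90 0.014 (array([0.0907, 0.0823]), 32.3, 26.2, np.float64(0.671))
[472, 371, 14, 16, 61] [0.061 0.092 0.013] z90 0.014 (array([0.0637, 0.0894]), 28.4, 19.7, np.float64(-1.278))
[520, 392, 21, 19, 109] [-0.017  0.089  0.013] z90 0.014 (array([-0.0164,  0.0862]), 32.1, 29.4, np.float64(-1.433))
[544, 400, 13, 14, 33] [-0.044  0.084  0.013] z90 0.014 (array([-0.0429,  0.083 ]), 33.1, 9.3, np.float64(1.26))
[550, 406, 10, 12, 32] [-0.052  0.089  0.013] z90 0.014 (array([-0.0538,  0.0893]), 20.3, 12.4, np.float64(-1.306))
```

View pics/crop.png

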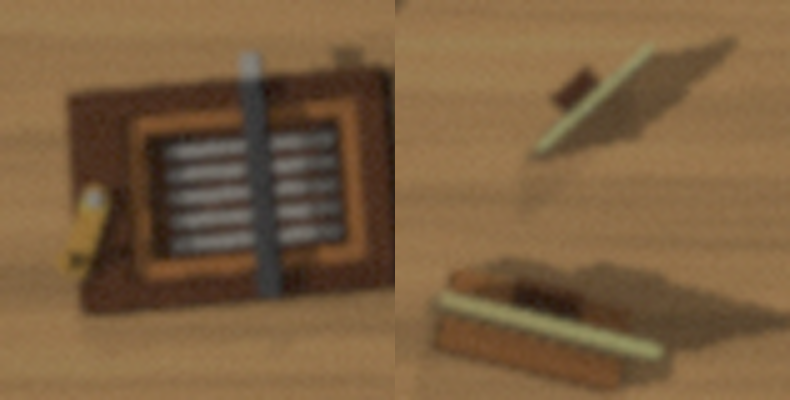

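The crop shows the punch at crop px (260,180), blade end up, which is +x. The turnbutton's pivot is near (95,195) and its free end near (75,265). The lid in the stand is 130 mm long, with its dark handle on the far side at (545,297). The boards at (345,188) and (332,280) are only 91 mm long, so they are decoys. Next I'll measure more precisely.

```bash
cat > m.py <<'E'
from h import *
def planepts(n,mask,z):
    v,u=np.nonzero(mask);return np.array([ray(n,(a,b),z) for a,b in zip(u,v)])
def load(n,k): f=np.load(f"{n}{k}.npz");p,d=f["p"],f["d"];return p,d,world(n,d),cv2.cvtColor(p,cv2.COLOR_RGB2HSV)
E
python3 - <<'E'
from m import *
for n in("top","side"):
    p,d,W,h=load(n,0);H,S,V=[h[...,i].astype(int) for i in range(3)];Z=W[...,2]
    near=(abs(W[...,0]-.545)<.13)&(abs(W[...,1]-.278)<.13)&(Z>.012)
    wood=near&(Z>.034)&(Z<.047)&(V<110)&(S>90)
    q=planepts(n,wood,.04);print(n,"case",len(q),rect(q))
    gr=near&(Z>.03)&(S<80)&(Z>.046);q=planepts(n,gr,.053);print(" punch",len(q),rect(q),np.round(q.mean(0),4))
    br=near&(H>15)&(H<35)&(S>120)&(V>100)&(Z>.043);q=planepts(n,br,.0485);print(" brass",len(q),rect(q),np.round(W[br].mean(0),4))
    v,u=np.nonzero(br)
    for a,b in zip(u,v): 
        if W[b,a,2]>.06: print("  high",a,b,np.round(W[b,a],3),h[b,a])
    lr=(abs(W[...,0]-.49)<.1)&(abs(W[...,1]+.25)<.1)
    t=lr&(Z>.091);q=planepts(n,t,.098);print(" lidtop",len(q),rect(q))
    hd=lr&(Z>.045)&(Z<.075)&(V<90);print(" handle",hd.sum(),np.round(W[hd].mean(0),4) if hd.any() else 0, rect(W[hd]) if hd.any() else 0)
    st=lr&(Z>.032)&(Z<.043)&(V>60);print(" stand",st.sum(),rect(planepts(n,st,.038)))
E
```

```text
top case 1105 (array([0.5404, 0.275 ]), 188.1, 131.8, np.float64(-1.474))
 punch 219 (array([0.5342, 0.2702]), 127.3, 117.3, np.float64(-0.814)) [0.546  0.2588 0.053 ]
 brass 66 (array([0.5138, 0.3592]), 52.4, 18.2, np.float64(-0.334)) [0.509  0.3596 0.0506]
  high 122 230 [0.5   0.365 0.068] [ 17 141 143]
  high 123 230 [0.5   0.362 0.068] [ 18 157 130]
  high 124 230 [0.5   0.359 0.07 ] [ 18 152 121]
  high 121 231 [0.497 0.369 0.066] [ 18 147 142]
  high 122 231 [0.497 0.365 0.068] [ 18 156 141]
  high 123 231 [0.497 0.362 0.071] [ 18 149 128]
  high 122 232 [0.494 0.365 0.068] [ 19 161 141]
  high 123 232 [0.494 0.36  0.076] [ 18 153 128]
 lidtop 132 (array([ 0.4887, -0.2501]), 129.7, 8.3, np.float64(1.33))
 handle 82 [ 0.5049 -0.2541  0.0567] (array([ 0.5051, -0.2538]), 39.6, 17.5, np.float64(1.33))
 stand 342 (array([ 0.4888, -0.2507]), 114.3, 49.1, np.float64(1.33))Traceback (most recent call last):
  File "<stdin>", line 6, in <module>
  File "m.py", line 3, in planepts
    v,u=np.nonzero(mask);return np.array([ray(n,(a,b),z) for a,b in zip(u,v)])
                                          ~~~^^^^^^^^^^^
  File "h.py", line 18, in ray
    m=arm.camera_model(n);K=m["camera_matrix"];T=np.linalg.inv(m["world_to_cam"])
ValueError: time passes only in moves, steps and waits
```

```bash
sed -i 's/^def world/import functools\n@functools.cache\ndef model(n):\n    m=arm.camera_model(n);return m\ndef world/; s/=arm.camera_model(n);K/=model(n);K/' h.py
sed -i 's/^    m=model(n);return m/    m=arm.camera_model(n);return m/' h.py
python3 - <<'E'
from m import *
for n in("top","side"):
    p,d,W,h=load(n,0);H,S,V=[h[...,i].astype(int) for i in range(3)];Z=W[...,2]
    near=(abs(W[...,0]-.545)<.13)&(abs(W[...,1]-.278)<.13)&(Z>.012)
    wood=near&(Z>.034)&(Z<.047)&(V<110)&(S>90)
    q=planepts(n,wood,.04);print(n,"case",len(q),rect(q))
    gr=(near&(Z>.044)&(S<75)&(abs(W[...,1]-.265)<.045)).astype(np.uint8)
    k,l,s,c=cv2.connectedComponentsWithStats(gr);i=1+s[1:,4].argmax();q=planepts(n,l==i,.053);print(" punch",len(q),rect(q),"z",np.round(np.percentile(W[l==i][:,2],[10,50,90]),3))
    if n=="top": continue
    br=near&(H>15)&(H<35)&(S>120)&(V>100)&(Z>.058);print(" peg",br.sum(),np.round(W[br].mean(0),4),np.round(W[br].max(0),3))
    lr=(abs(W[...,0]-.49)<.1)&(abs(W[...,1]+.25)<.1)
    t=lr&(Z>.094)&(Z<.1);print(" lidtop",t.sum(),rect(W[t]))
    st=lr&(Z>.035)&(Z<.041);print(" stand",st.sum(),rect(W[st]))
E
```

```text
top case 1105 (array([0.5404, 0.275 ]), 188.1, 131.8, np.float64(-1.474))
 punch 221 (array([0.5482, 0.2557]), 142.4, 14.5, np.float64(0.117)) z [0.048 0.052 0.055]
side case 2712 (array([0.5373, 0.2763]), 190.5, 135.5, np.float64(-1.47))
 punch 588 (array([0.5431, 0.2593]), 144.9, 19.7, np.float64(0.123)) z [0.047 0.052 0.054]
 peg 48 [0.4943 0.3637 0.0668] [0.499 0.367 0.073]
 lidtop 125 (array([ 0.4877, -0.2508]), 130.5, 11.1, np.float64(1.346))
 stand 302 (array([ 0.4623, -0.237 ]), 126.7, 91.0, np.float64(1.055))
```

Both views agree:
- **Case:** origin about (0.540, 0.268), yaw 0.097, measured 188 x 132 mm against 187 x 132.
- **Punch:** yaw 0.12, shank centre about (0.540, 0.256).
- **Lid:** at (0.488, -0.250), y-axis at 1.33 rad.
- **Peg:** about (0.497, 0.363), so the turnbutton is at about -0.4 rad.

I'll move to the punch.

Request:
arm_command:
  series:
    - [0.6,0,0,0,0.0217]
    - [0.6,0.1236,-0.1835,0,0]
    - [0.6,0.1236,-0.1835,0,0]
    - [0.6,0.1236,-0.1835,0,0]
    - [0.6,0.1236,-0.1835,0,0]
  grip_force: 40

```text
t: 0.6
position: [0.2202, -0.3727, 0.2478]
tool_rot: [0.998, 0.059, -0.0, -0.001]
wrist_force: [0.7, 0.1, 0.8]
gripper_width: 0.598
finger_force: 0.0
```

Request:
arm_command:
  series:
    - [0.6,0.1236,-0.1835,0,0]
    - [0.6,0.1236,-0.1835,0,0]
    - [0.6,0.1236,-0.1835,0,0]
    - [0.6,0.1236,-0.1835,0,0]
    - [0.6,0.1236,-0.1835,0,0]

```text
t: 1.1
position: [0.3209, -0.1758, 0.2482]
tool_rot: [0.998, 0.059, 0.0, -0.0]
wrist_force: [0.5, -0.1, 0.0]
gripper_width: 0.596
finger_force: 0.0
```

Request:
arm_command:
  series:
    - [0.6,0.1236,-0.1835,0,0]
    - [0.6,0.1236,-0.1835,0,0]
    - [0.6,0.1236,-0.1835,0,0]
    - [0.6,0.1236,-0.1835,0,0]
    - [0.6,0.1236,-0.1835,0,0]

```text
t: 1.6
position: [0.4219, 0.0212, 0.2482]
tool_rot: [0.998, 0.06, -0.0, 0.0]
wrist_force: [1.3, -1.1, -0.3]
gripper_width: 0.601
finger_force: 0.0
```

Request:
arm_command:
  series:
    - [0.6,0.1236,-0.1835,0,0]
    - [0.6,0.1236,-0.1835,0,0]
    - [0.6,0.1236,-0.1835,0,0]
    - [0.6,0.1236,-0.1835,0,0]
    - [0.6,0,0,0,0]

```text
t: 2.1
position: [0.5035, 0.181, 0.2474]
tool_rot: [0.998, 0.062, 0.0, -0.001]
wrist_force: [0.2, 0.2, -0.4]
gripper_width: 0.597
finger_force: 0.0
```

Request:
arm_command:
  series:
    - [0.6,0.118,-0.1745,0,0]
    - [0.6,0.118,-0.1745,0,0]
    - [0.6,0,0,0.22,0]
    - [0.6,0,0,0.22,0]
    - [0.6,0,0,0.22,0]

```text
t: 2.6
position: [0.5404, 0.2514, 0.1148]
tool_rot: [0.998, 0.06, 0.0, 0.0]
wrist_force: [0.3, 0.5, -0.1]
gripper_width: 0.598
finger_force: 0.0
```

Request:
arm_command:
  series:
    - [0.6,0,0,0.15,0]
    - [0.6,0,0,0.1,0]
    - [0.6,0,0,0.037,0]
    - [0.6,0,0,0,0]
    - [0,0,0,0,0]

```text
t: 3.1
position: [0.5415, 0.2516, 0.06]
tool_rot: [0.998, 0.06, 0.001, -0.0]
wrist_force: [0.3, 0.6, 0.9]
gripper_width: 0.44
finger_force: 0.0
```

Request:
arm_command:
  series:
    - [0,0,0,0,0]
    - [0,0,0,0,0]
    - [0,0,0,0,0]
    - [0,0,0,0,0]
    - [0,0,0,0,0]

```text
t: 3.6
position: [0.5419, 0.2522, 0.0607]
tool_rot: [0.998, 0.06, 0.002, -0.0]
wrist_force: [-1.4, 0.4, 5.9]
gripper_width: 0.139
finger_force: 41.0
```

Request:
arm_command:
  series:
    - [0,0,0,-0.1,0]
    - [0,0,0,-0.2,0]
    - [0,-0.06,0.204,0,0]
    - [0,-0.06,0.204,0,0]
    - [0,-0.06,0.204,0,0]

```text
t: 4.1
position: [0.5192, 0.1249, 0.1195]
tool_rot: [0.998, 0.061, 0.0, 0.0]
wrist_force: [0.9, -1.1, -3.0]
gripper_width: 0.135
finger_force: 40.0
```

Request:
arm_command:
  series:
    - [0,-0.06,0.204,0,0]
    - [0,-0.06,0.204,0,0]
    - [0,-0.06,0.204,0,0]
    - [0,0,0,0.2,0]
    - [0,0,0,0.15,0]

```text
t: 4.6
position: [0.4987, -0.0018, 0.0488]
tool_rot: [0.998, 0.058, 0.001, 0.0]
wrist_force: [0.2, 0.1, -2.6]
gripper_width: 0.142
finger_force: 40.0
```

Request:
arm_command:
  series:
    - [0,0,0,0.04,0]
    - [0,0,0,0.03,0]
    - [0,0,0,0.02,0]
    - [0,0,0,0,0]
    - [0,0,0,0,0]

```text
t: 5.1
position: [0.4993, 0.0003, 0.0319]
tool_rot: [0.998, 0.06, 0.001, 0.0]
wrist_force: [0.1, 0.7, -1.0]
gripper_width: 0.143
finger_force: 40.0
```

Request:
arm_command:
  series:
    - [0,0,0,0.02,0]
    - [0,0,0,0.015,0]
    - [0,0,0,0.01,0]
    - [0,0,0,0.004,0]
    - [0,0,0,0,0]

```text
t: 5.6
position: [0.4983, 0.0001, 0.0209]
tool_rot: [0.998, 0.06, -0.0, -0.0]
wrist_force: [-0.1, 0.4, -2.1]
gripper_width: 0.135
finger_force: 40.1
```

Request:
arm_command:
  series:
    - [0,0,0,0.004,0]
    - [0.3,0,0,0,0]
    - [0.65,0,0,0,0]
    - [0.65,0,0,0,0]
    - [0.65,0,0,-0.05,0]

```text
t: 6.1
position: [0.4975, 0.0003, 0.0297]
tool_rot: [0.998, 0.06, -0.001, -0.0]
wrist_force: [-1.1, -0.2, -0.7]
gripper_width: 0.65
finger_force: 0.0
```

Request:
arm_command:
  series:
    - [0.65,0,0,-0.15,0]
    - [0.65,0,0,-0.2,0.0191]
    - [0.65,0,0,-0.2,0.0191]
    - [0.65,0,0,-0.15,0.0191]
    - [0.65,0.0603,0.2043,0,0]

```text
t: 6.6
position: [0.5029, -0.0399, 0.1759]
tool_rot: [0.993, -0.12, 0.005, -0.0]
wrist_force: [1.2, -0.9, -0.0]
gripper_width: 0.648
finger_force: 0.0
```

Request:
arm_command:
  series:
    - [0.65,0.0603,0.2043,0,0]
    - [0.65,0.0603,0.2043,0,0]
    - [0.65,0.0603,0.2043,0,0]
    - [0.65,0.0603,0.2043,0,0]
    - [0.65,0.0603,0.2043,0,0]

```text
t: 7.1
position: [0.5102, -0.2569, 0.1712]
tool_rot: [0.993, -0.12, 0.0, 0.0]
wrist_force: [0.3, 0.0, -0.5]
gripper_width: 0.652
finger_force: 0.0
```

```bash
cat > snap.py <<'E'
import sys
from m import *
k=sys.argv[1]
for n in("top","side"):
    p,d=arm.read_camera(n);np.savez(f"{n}{k}.npz",p=p,d=d)
s=arm.sense();print(np.round(s["position"],4),np.round(s["tool_rot"],4),np.round(s["wrist_force"],1),"q6",round(s["qpos"][5],2))
E
python3 snap.py 1
python3 - <<'E'
from m import *
for n in("top","side"):
    p,d,W,h=load(n,1);Z=W[...,2]
    print(n,"tcp px",proj(n,arm.sense()["position"]) if n=="top" else "")
    g=(abs(W[...,0]-.5)<.1)&(abs(W[...,1])<.06)&(Z>.006)&(Z<.03);print("punch",g.sum(),rect(planepts(n,g&(h[...,1]<80),.013)),np.percentile(W[g][:,2],[5,50,95]).round(3))
    lr=(abs(W[...,0]-.49)<.1)&(abs(W[...,1]+.25)<.1)&(Z>.094)&(Z<.101);print("lidtop",lr.sum(),rect(W[lr]) if lr.sum()>5 else 0)
p,d,W,h=load("side",1)
cv2.imwrite("pics/s1.png",cv2.cvtColor(cv2.resize(p[110:260,220:420],None,fx=4,fy=4),cv2.COLOR_RGB2BGR))
E
```

```text
[ 0.5105 -0.2608  0.1711] [ 0.9925 -0.1223  0.001   0.0015] [-1.1  1.3  0.7] q6 1.15
top tcp px [343.25239887 224.94164152]
punch 210 (array([0.5043, 0.0011]), 139.7, 11.6, np.float64(0.117)) [0.007 0.011 0.017]
lidtop 69 (array([ 0.4888, -0.2516]), 127.0, 7.8, np.float64(1.316))
side tcp px 
punch 379 (array([0.5013, 0.0047]), 143.3, 19.4, np.float64(0.121)) [0.007 0.012 0.014]
lidtop 125 (array([ 0.4882, -0.2508]), 131.9, 11.0, np.float64(1.332))
```

The punch lies flat at (0.504, 0.001) with its top at about 13 mm. It is over 150 mm from the case. The lid is unmoved, so I'll descend on its handle.

Request:
arm_command:
  series:
    - [0.65,-0.007,-0.026,0,0]
    - [0.65,0,0,0.15,0]
    - [0.65,0,0,0.15,0]
    - [0.65,0,0,0.06,0]
    - [0.65,0,0,0,0]

```text
t: 7.7
position: [0.5091, -0.2474, 0.0969]
tool_rot: [0.993, -0.119, -0.002, -0.001]
wrist_force: [0.2, -0.2, 0.1]
gripper_width: 0.649
finger_force: 0.0
```

```bash
python3 snap.py 2
python3 - <<'E'
from m import *
p,d,W,h=load("side",2)
cv2.imwrite("pics/s2.png",cv2.cvtColor(cv2.resize(p[110:260,220:420],None,fx=4,fy=4),cv2.COLOR_RGB2BGR))
E
```

```text
[ 0.5108 -0.2493  0.0993] [ 9.928e-01 -1.195e-01  4.000e-04  2.000e-04] [ 0.4 -0.2  0.4] q6 1.16
```

View pics/s2.png

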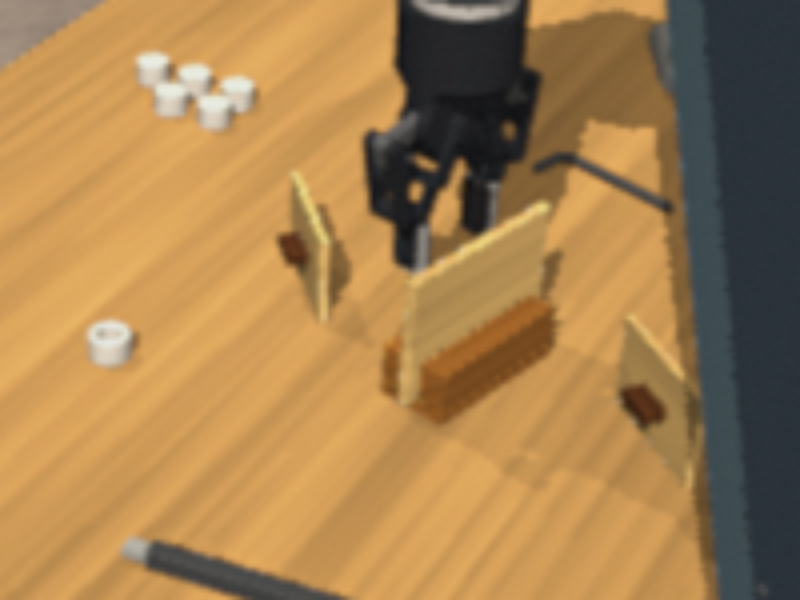

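The side crop shows both fingers behind the lid board at crop px (412,255) and (480,220), clear of it, and the punch lying flat. I'll hold briefly to get a settled reading.

Request:
arm_command:
  series:
    - [0.65,0,0,0,0]
    - [0.65,0,0,0,0]
    - [0.65,0,0,0,0]
    - [0.65,0,0,0,0]
    - [0.65,0,0,0,0]

```text
t: 8.3
position: [0.5103, -0.25, 0.0985]
tool_rot: [0.993, -0.12, 0.0, 0.0]
wrist_force: [0.1, -0.2, 0.6]
gripper_width: 0.648
finger_force: 0.0
```

```bash
python3 -c "
from h import *
for i in range(3): print(np.round(arm.sense()['position'],4),np.round(arm.sense()['qvel'],3))"
```

```text
[ 0.5103 -0.25    0.0985] [ 0.     0.002  0.002  0.002 -0.002 -0.001]
[ 0.5103 -0.25    0.0985] [ 0.     0.002  0.002  0.002 -0.002 -0.001]
[ 0.5103 -0.25    0.0985] [ 0.     0.002  0.002  0.002 -0.002 -0.001]
```

Request:
arm_command:
  series:
    - [0.65,0,0.03,0,0]
    - [0.65,0,0,0.08,0]
    - [0.65,0,0,0.08,0]
    - [0.65,-0.01,0,0.0375,0]
    - [0.65,0,0,0,0]

```text
t: 8.8
position: [0.5057, -0.2548, 0.0576]
tool_rot: [0.993, -0.12, -0.001, -0.001]
wrist_force: [-1.0, -0.7, 0.6]
gripper_width: 0.65
finger_force: 0.0
```

Request:
arm_command:
  series:
    - [0.65,0,0,0,0]
    - [0.65,0,0,0,0]
    - [0,0,0,0,0]
    - [0,0,0,0,0]
    - [0,0,0,0,0]
  grip_force: 25

```text
t: 9.3
position: [0.5076, -0.2557, 0.0597]
tool_rot: [0.993, -0.12, 0.001, 0.001]
wrist_force: [0.8, -0.7, 3.4]
gripper_width: 0.462
finger_force: 25.6
```

Request:
arm_command:
  series:
    - [0,0,0,0,0]
    - [0,0,0,0,0]
    - [0,0,0,0,0]
    - [0,0,0,0,0]
    - [0,0,0,0,0]

```text
t: 9.8
position: [0.5076, -0.2557, 0.0596]
tool_rot: [0.993, -0.12, 0.001, 0.001]
wrist_force: [1.2, -0.3, 5.7]
gripper_width: 0.461
finger_force: 25.8
```

The handle is held at 40 mm opening. The tool cannot tilt, so I will turn the lid about its handle ends, which lie along its y axis between the pads. The slot's edge will lever the lower edge of the lid round.

Request:
arm_command:
  series:
    - [0,0,0,-0.055,0]
    - [0,0,0,-0.055,0]
    - [0,0,0,0,0]
    - [0,0,0,0,0]
    - [0,0,0,0,0]
  grip_force: 20

```text
t: 10.3
position: [0.5065, -0.2549, 0.0805]
tool_rot: [0.993, -0.12, -0.0, -0.0]
wrist_force: [-0.1, 0.3, -1.0]
gripper_width: 0.462
finger_force: 25.2
```

Request:
arm_command:
  series:
    - [0,-0.0375,0,-0.02,0]
    - [0,-0.0375,0,-0.02,0]
    - [0,-0.04,0,-0.005,0]
    - [0,0,0,0,0]
    - [0,0,0,0,0]

```text
t: 10.8
position: [0.4844, -0.2499, 0.0906]
tool_rot: [0.993, -0.12, 0.0, 0.0]
wrist_force: [1.7, -1.0, 2.3]
gripper_width: 0.461
finger_force: 27.8
```

```bash
python3 snap.py 3
python3 - <<'E'
from m import *
p,d,W,h=load("side",3)
cv2.imwrite("pics/s3.png",cv2.cvtColor(cv2.resize(p[120:240,270:430],None,fx=5,fy=5),cv2.COLOR_RGB2BGR))
E
```

```text
[ 0.4845 -0.2499  0.0903] [ 9.928e-01 -1.200e-01  1.000e-04  2.000e-04] [ 1.9 -0.7  2.7] q6 1.13
```

View pics/s3.png

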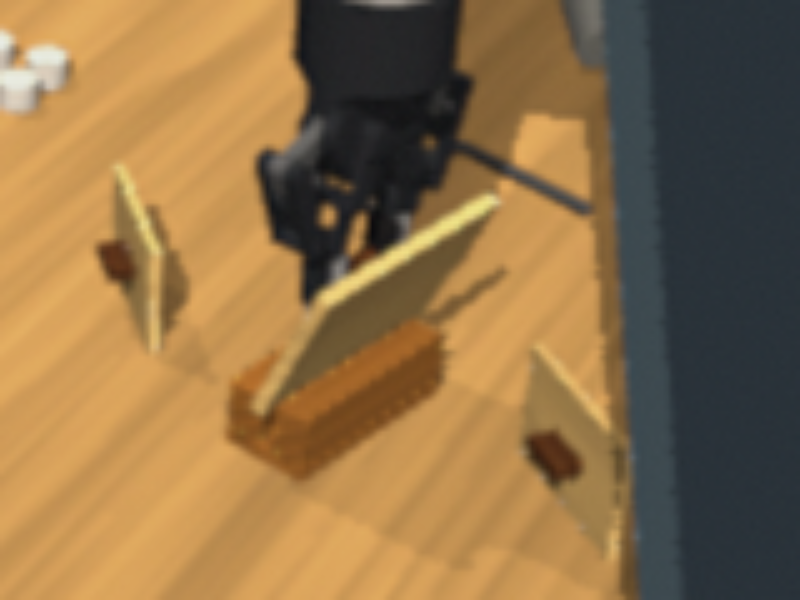

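The crop shows the lid tilted about 30° between the fingers, its lower edge still in the slot at crop px (265,410). I'll carry on along the arc.

Request:
arm_command:
  series:
    - [0,-0.045,0,-0.003,0]
    - [0,-0.045,0,0.01,0]
    - [0,-0.045,0,0.015,0]
    - [0,-0.03,0,0.02,0]
    - [0,-0.025,0,0.02,0]

```text
t: 11.4
position: [0.4478, -0.2411, 0.0777]
tool_rot: [0.993, -0.12, 0.001, 0.001]
wrist_force: [3.1, -1.8, 4.0]
gripper_width: 0.464
finger_force: 27.9
```

Request:
arm_command:
  series:
    - [0,-0.02,0,0.02,0]
    - [0,-0.02,0,0.025,0]
    - [0,0,0,0,0]
    - [0,0,0,0,0]
    - [0,0,0,0,0]

```text
t: 11.9
position: [0.4463, -0.2424, 0.0751]
tool_rot: [0.993, -0.12, 0.008, 0.004]
wrist_force: [7.4, 5.2, 43.5]
gripper_width: 0.462
finger_force: 41.4
```

```bash
python3 snap.py 4
python3 - <<'E'
from m import *
p,d,W,h=load("side",4)
cv2.imwrite("pics/s4.png",cv2.cvtColor(cv2.resize(p[120:240,270:430],None,fx=5,fy=5),cv2.COLOR_RGB2BGR))
E
```

```text
[ 0.4463 -0.2424  0.0751] [ 0.9927 -0.1202  0.0079  0.0039] [ 7.4  4.8 43.2] q6 1.09
```

View pics/s4.png

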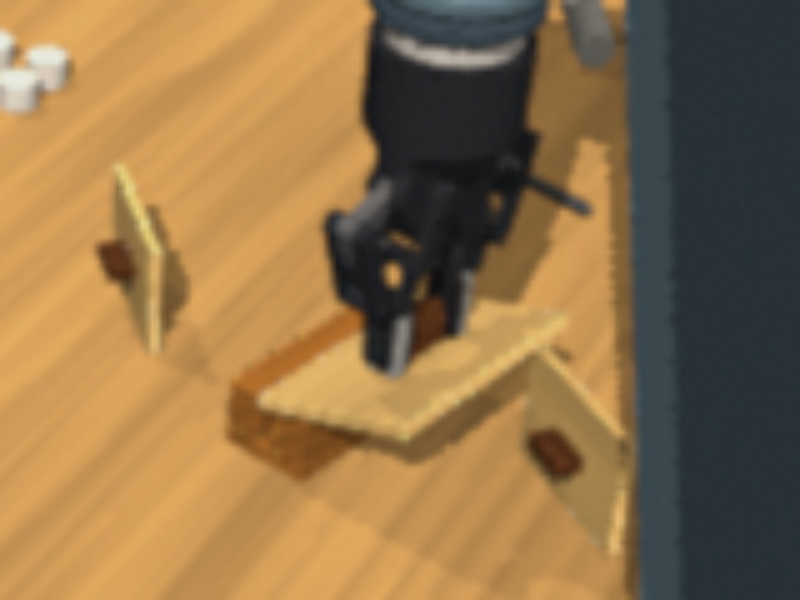

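The crop shows the lid nearly flat in the gripper, but its near edge at (545,335) is right over the upright decoy board. The wrist reads 43 N, so I'll back off upward.

Request:
arm_command:
  series:
    - [0,0,0,-0.04,0]
    - [0,0.05,0,-0.06,0]
    - [0,0.1,0,-0.1,0]
    - [0,0,0,-0.1,0]
    - [0,0,0,0,0]

```text
t: 12.5
position: [0.4688, -0.2459, 0.1293]
tool_rot: [0.993, -0.12, -0.0, 0.0]
wrist_force: [0.5, 0.5, -0.8]
gripper_width: 0.458
finger_force: 33.9
```

Request:
arm_command:
  series:
    - [0,0,0,0,0]
    - [0,0,0,0,0]
    - [0,0,0,0,0]
    - [0,0,0,0,0]
    - [0,0,0,0,0]

```text
t: 13.0
position: [0.4686, -0.2457, 0.1279]
tool_rot: [0.993, -0.12, -0.0, -0.0]
wrist_force: [1.4, 0.3, 0.1]
gripper_width: 0.463
finger_force: 33.9
```

```bash
python3 snap.py 5
cat > lid.py <<'E'
import sys
from m import *
k=sys.argv[1];s=arm.sense();P=np.array(s["position"])
for n in("side","top"):
    p,d,W,h=load(n,k);H,S,V=[h[...,i].astype(int) for i in range(3)]
    g=(np.linalg.norm(W[...,:2]-P[:2],axis=-1)<.09)&(W[...,2]>P[2]-.08)&(H>14)&(H<35)&(S>40)&(V>90)&(d>0)&(W[...,2]>.03)
    kk,l,st,c=cv2.connectedComponentsWithStats(g.astype(np.uint8))
    if kk<2: continue
    i=1+st[1:,4].argmax();q=W[l==i];c=q.mean(0)
    A=np.c_[q[:,:2]-c[:2],np.ones(len(q))]
    m=np.ones(len(q),bool)
    for _ in range(5):
        x=np.linalg.lstsq(A[m],q[m,2],rcond=None)[0];m=abs(A@x-q[:,2])<.004
    f=2*np.arctan2(s["tool_rot"][1],s["tool_rot"][0]);R=np.array([[np.cos(f),np.sin(f)],[-np.sin(f),np.cos(f)]])
    print(n,len(q),m.sum(),"centre",c.round(4),"slope toolx,y-left (deg)",np.rad2deg(np.arctan(R@x[:2])).round(1),rect(q))
E
python3 lid.py 5
python3 - <<'E'
from m import *
for n in("side","top"):
    p,d,W,h=load(n,5);g=(abs(W[...,0]-.3665)<.06)&(abs(W[...,1]+.2366)<.06)&(W[...,2]>.02)&(W[...,2]<.075)
    print(n,"decoy",g.sum(),rect(W[g]),np.percentile(W[g][:,2],95).round(3))
p=np.load("side5.npz")["p"];cv2.imwrite("pics/s5.png",cv2.cvtColor(cv2.resize(p[90:240,260:460],None,fx=4,fy=4),cv2.COLOR_RGB2BGR))
E
```

```text
[ 0.4688 -0.2459  0.1282] [ 9.928e-01 -1.200e-01 -2.000e-04 -1.000e-04] [-0.1 -0.4 -0.6] q6 1.12
side 736 633 centre [ 0.46   -0.2282  0.1135] slope toolx,y-left (deg) [-17.4  -0.6] (array([ 0.4675, -0.2451]), 133.3, 90.6, np.float64(1.343))
top 201 127 centre [ 0.4333 -0.2422  0.1272] slope toolx,y-left (deg) [-32.1   6.5] (array([ 0.4413, -0.2349]), 134.9, 30.5, np.float64(1.348))
side decoy 401 (array([ 0.3862, -0.2141]), 95.1, 33.6, np.float64(-0.714)) 0.035
top decoy 279 (array([ 0.3905, -0.2149]), 84.1, 36.2, np.float64(-0.713)) 0.036
```

View pics/s5.png

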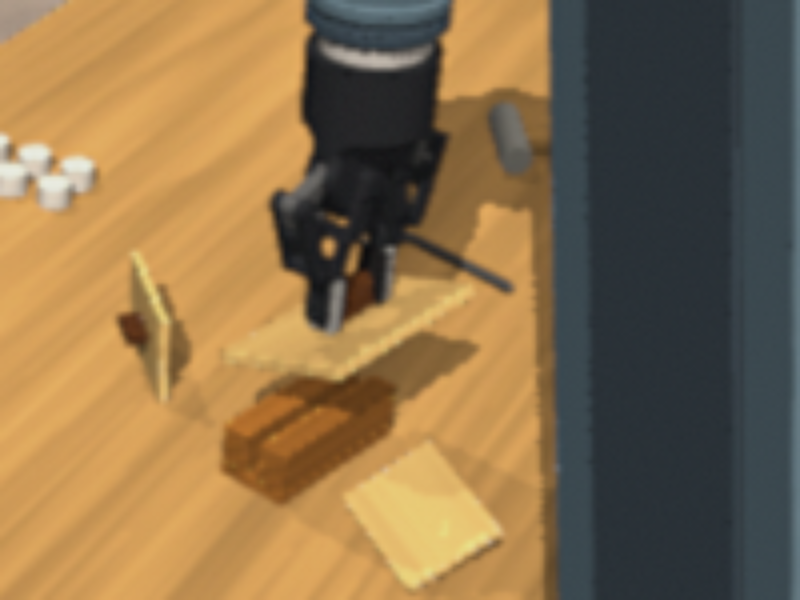

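Pressing down tipped the small decoy board at (390,215) over; it now leans on its handle at about (0.388, -0.214). I'll stand it back up after the main job. The lid is held about 17° from level with its low edge on the +x side, which suits insertion against the case's far wall, so I'll carry it there.

Request:
arm_command:
  series:
    - [0,0,0,-0.08,-0.018]
    - [0,0,0,-0.08,-0.018]
    - [0,0,0,0,-0.018]
    - [0,0.0504,-0.194,0,0]
    - [0,0.0504,-0.194,0,0]

```text
t: 13.6
position: [0.4815, -0.1668, 0.1605]
tool_rot: [0.999, 0.048, 0.0, 0.0]
wrist_force: [0.9, 0.5, -0.5]
gripper_width: 0.461
finger_force: 33.8
```

Request:
arm_command:
  series:
    - [0,0.0504,-0.194,0,0]
    - [0,0.0504,-0.194,0,0]
    - [0,0.0504,-0.194,0,0]
    - [0,0.0504,-0.194,0,0]
    - [0,0.0504,-0.194,0,0]

```text
t: 14.1
position: [0.5125, 0.0329, 0.1606]
tool_rot: [0.999, 0.049, 0.0, 0.0]
wrist_force: [0.2, -0.5, -2.2]
gripper_width: 0.463
finger_force: 33.8
```

Request:
arm_command:
  series:
    - [0,0.0504,-0.194,0,0]
    - [0,0.0504,-0.194,0,0]
    - [0,0.0504,-0.194,0,0]
    - [0,0.0504,-0.194,0,0]
    - [0,0.0504,-0.194,0,0]

```text
t: 14.6
position: [0.5435, 0.2311, 0.1604]
tool_rot: [0.999, 0.049, 0.0, 0.0]
wrist_force: [1.2, 0.2, -1.1]
gripper_width: 0.459
finger_force: 33.8
```

Request:
arm_command:
  series:
    - [0,0.0504,-0.194,0,0]
    - [0,0,0,0,0]
    - [0,0,0,0,0]
    - [0,0,0,0,0]
    - [0,0,0,0,0]

```text
t: 15.1
position: [0.5497, 0.2677, 0.1604]
tool_rot: [0.999, 0.049, -0.0, 0.0]
wrist_force: [0.7, -0.5, -0.5]
gripper_width: 0.459
finger_force: 33.8
```

```bash
python3 snap.py 6;python3 lid.py 6
```

```text
[0.5498 0.2678 0.1606] [0.9988 0.0485 0.     0.    ] [ 0.6  0.  -0.6] q6 1.74
side 1910 1733 centre [0.5354 0.2803 0.1461] slope toolx,y-left (deg) [-17.5  -0.4] (array([0.549 , 0.2669]), 132.4, 89.8, np.float64(-1.474))
top 666 293 centre [0.5486 0.2329 0.1654] slope toolx,y-left (deg) [-11.2  -4.1] (array([0.5513, 0.2413]), 107.8, 83.3, np.float64(0.125))
```

Request:
arm_command:
  series:
    - [0,-0.0315,-0.0075,0,0]
    - [0,0,0,0.12,0]
    - [0,0,0,0.12,0]
    - [0,0,0,0.12,0]
    - [0,0,0,0.04,0]

```text
t: 15.7
position: [0.5412, 0.269, 0.078]
tool_rot: [0.999, 0.049, -0.002, 0.0]
wrist_force: [-0.7, -0.3, -1.1]
gripper_width: 0.461
finger_force: 33.8
```

Request:
arm_command:
  series:
    - [0,0,0,0,0]
    - [0,0,0,0.0125,0]
    - [0,0,0,0.0125,0]
    - [0,0,0,0,0]
    - [0,0,0,0,0]

```text
t: 16.2
position: [0.5436, 0.27, 0.0761]
tool_rot: [0.999, 0.049, 0.0, -0.0]
wrist_force: [0.5, 0.6, -1.0]
gripper_width: 0.462
finger_force: 33.8
```

```bash
python3 snap.py 7;python3 lid.py 7
python3 - <<'E'
from m import *
a=np.load("top7.npz")["p"][175:255,105:205];b=np.load("side7.npz")["p"][240:400,100:260]
im=np.hstack([cv2.resize(a,(400,320)),cv2.resize(b,(400,320))]);im=cv2.resize(im,(800,320));im=np.vstack([im])
cv2.imwrite("pics/c7.png",cv2.cvtColor(im,cv2.COLOR_RGB2BGR))
E
```

```text
[0.5435 0.2699 0.0759] [ 9.988e-01  4.940e-02  4.000e-04 -1.000e-04] [-0.1 -0.  -0.2] q6 1.75
side 1914 1702 centre [0.5307 0.282  0.0606] slope toolx,y-left (deg) [-17.7  -0.3] (array([0.5459, 0.2589]), 155.5, 94.1, np.float64(-1.46))
top 566 395 centre [0.5413 0.2352 0.0624] slope toolx,y-left (deg) [-16.2  -0.3] (array([0.5459, 0.2391]), 97.9, 87.0, np.float64(0.016))
```

View pics/c7.png

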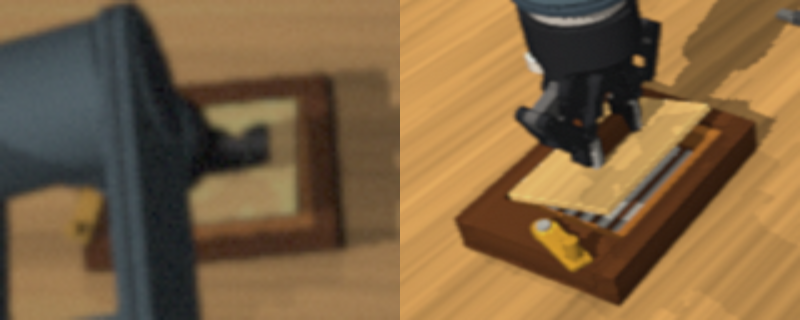

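The right crop shows the lid over the opening, low edge to the far wall and handle up. The left crop shows its -y end at crop px 297, just inside the rim. I'll lower it and press it flat.

Request:
arm_command:
  series:
    - [0,0,0,0.01,0]
    - [0,0,0,0.01,0]
    - [0,-0.0135,0,0.022,0]
    - [0,-0.0135,0,0.022,0]
    - [0,-0.0135,0,0.022,0]

```text
t: 16.8
position: [0.5357, 0.269, 0.0592]
tool_rot: [0.999, 0.049, 0.001, -0.0]
wrist_force: [-1.9, -1.1, 6.5]
gripper_width: 0.462
finger_force: 29.4
```

Request:
arm_command:
  series:
    - [0,0,0,0,0]
    - [0,0,0,0,0]
    - [0,0,0,0,0]
    - [0,0,0,0,0]
    - [0,0,0,0,0]

```text
t: 17.3
position: [0.5353, 0.269, 0.0585]
tool_rot: [0.999, 0.049, 0.0, 0.0]
wrist_force: [-2.4, -1.5, 5.6]
gripper_width: 0.46
finger_force: 29.3
```

```bash
python3 snap.py 8;python3 lid.py 8
```

```text
[0.5353 0.269  0.0585] [9.988e-01 4.940e-02 1.000e-04 0.000e+00] [-1.6 -0.6  5.1] q6 1.75
side 2268 1993 centre [0.5255 0.2856 0.0415] slope toolx,y-left (deg) [-1.8 -0.2] (array([0.5409, 0.278 ]), 162.5, 97.3, np.float64(-1.474))
top 622 419 centre [0.5397 0.2357 0.0469] slope toolx,y-left (deg) [-2.9 -3.1] (array([0.5384, 0.2388]), 106.9, 86.2, np.float64(0.06))
```

Request:
arm_command:
  series:
    - [0,0,0,0.008,0]
    - [0,0,0,0,0]
    - [0.65,0,0,0,0]
    - [0.65,0,0,0,0]
    - [0.65,0,0,0,0]

```text
t: 17.9
position: [0.5351, 0.269, 0.0562]
tool_rot: [0.999, 0.049, -0.0, 0.0]
wrist_force: [-0.2, -0.3, -0.2]
gripper_width: 0.656
finger_force: 0.0
```

Request:
arm_command:
  series:
    - [0.65,0,0,-0.05,0]
    - [0.65,0,0,-0.1,0]
    - [0.65,0,0,-0.15,0]
    - [0.65,0,0,-0.15,0]
    - [0.65,0,0,0,0]

```text
t: 18.4
position: [0.5381, 0.27, 0.1521]
tool_rot: [0.999, 0.049, 0.005, -0.001]
wrist_force: [0.5, 0.1, 0.2]
gripper_width: 0.646
finger_force: 0.0
```

```bash
python3 snap.py 9;python3 lid.py 9
python3 - <<'E'
from m import *
for n in("side","top"):
    p,d,W,h=load(n,9);H,S,V=[h[...,i].astype(int) for i in range(3)];Z=W[...,2]
    c=np.array([.5398,.268]);f=.098;R=np.array([[np.cos(f),np.sin(f)],[-np.sin(f),np.cos(f)]])
    L=(W[...,:2]-c)@R.T
    pale=(abs(L[...,0])<.055)&(abs(L[...,1])<.075)&(Z<.055)&(Z>.025)&(H>14)&(S>40)&(V>110)
    q=L[pale];print(n,"lid in case frame",pale.sum(),q.min(0).round(3),q.max(0).round(3))
    for nm,m in(("-x",L[...,0]<-.03),("+x",L[...,0]>.03),("-y",L[...,1]<-.05),("+y",L[...,1]>.05)): print("  ",nm,(pale&m).sum(),np.median(Z[pale&m]).round(4))
    rim=(V<80)&(Z>.03)&(Z<.05)&(abs(L[...,0])<.066)&(abs(L[...,0])>.052)&(abs(L[...,1])<.08);print("  rim z",np.median(Z[rim]).round(4), "-x/+x",np.median(Z[rim&(L[...,0]<0)]).round(4),np.median(Z[rim&(L[...,0]>0)]).round(4))
    peg=(np.linalg.norm(W[...,:2]-[.497,.363],axis=-1)<.03)&(Z>.06)&(Z<.08)&(S>90);print("  peg",peg.sum(),W[peg].mean(0).round(4))
p=np.load("side9.npz")["p"][240:400,100:260];cv2.imwrite("pics/c9.png",cv2.cvtColor(cv2.resize(p,(600,600)),cv2.COLOR_RGB2BGR))
E
```

```text
[0.5357 0.2692 0.1479] [ 9.988e-01  4.930e-02  1.200e-03 -3.000e-04] [ 0.1  0.  -0.5] q6 1.75
side 17 15 centre [0.5316 0.2332 0.1477] slope toolx,y-left (deg) [-55.3 -57.6] (array([0.5319, 0.2322]), 14.0, 5.7, np.float64(-1.42))
top 26 23 centre [0.5812 0.2525 0.5073] slope toolx,y-left (deg) [-57.6 -25.6] (array([0.5817, 0.2516]), 51.5, 6.3, np.float64(-1.229))
side lid in case frame 2797 [-0.047 -0.072] [0.051 0.074]
   -x 609 0.0392
   +x 482 0.0392
   -y 303 0.039
   +y 470 0.0392
  rim z 0.0361 -x/+x 0.0358 0.0382
  peg 48 [0.494  0.3634 0.0673]
top lid in case frame 782 [-0.047 -0.064] [0.049 0.042]
   -x 203 0.038
   +x 126 0.038
   -y 142 0.0385
   +y 0 nan
  rim z 0.0386 -x/+x 0.0386 0.0386
  peg 7 [0.4969 0.3642 0.0687]
  return _methods._mean(a, axis=axis, dtype=dtype,
  ret = ret.dtype.type(ret / rcount)
```

View pics/c9.png

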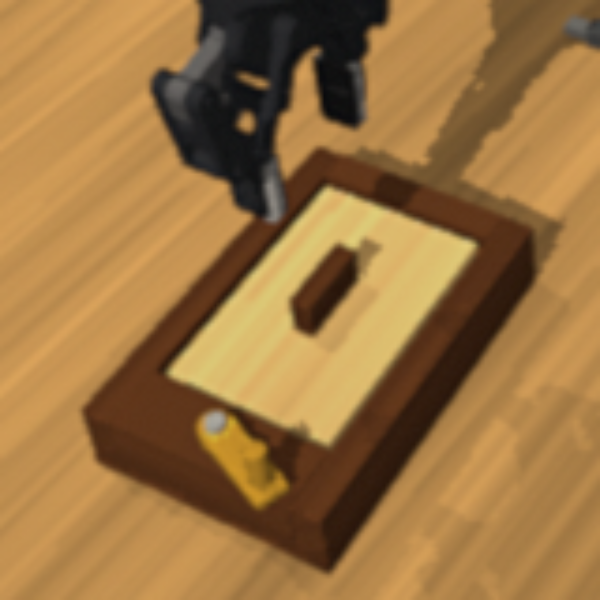

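The crop shows the lid flush in the opening, handle up at crop px (325,290). The depth at all its edges matches the rim. The turnbutton still points outward, peg at (262,465). I'll take the peg between the pads, with the jaws closing across the bar.

Request:
arm_command:
  series:
    - [0.45,0,0,0,0.0207]
    - [0.45,0,0,0,0.0207]
    - [0.45,0,0,0,0.0207]
    - [0.45,-0.11,-0.131,0,0]
    - [0.45,-0.11,-0.131,0,0]

```text
t: 19.0
position: [0.5075, 0.3313, 0.145]
tool_rot: [0.989, -0.147, -0.001, 0.001]
wrist_force: [0.1, 0.6, -0.1]
gripper_width: 0.452
finger_force: 0.0
```

Request:
arm_command:
  series:
    - [0.45,-0.11,-0.131,0,0]
    - [0.45,0,0,0,0]
    - [0.45,0,0,0,0]
    - [0.45,0,0,0,0]
    - [0.45,0,0,0,0]

```text
t: 19.5
position: [0.4949, 0.3622, 0.1462]
tool_rot: [0.989, -0.146, -0.0, 0.0]
wrist_force: [0.7, 0.0, -0.5]
gripper_width: 0.452
finger_force: 0.0
```

Request:
arm_command:
  series:
    - [0.45,0,-0.006,0.1,0]
    - [0.45,0,0,0.14,0]
    - [0.45,0,0,0.1,0]
    - [0.45,0,0,0.04,0]
    - [0.45,0,0,0,0]

```text
t: 20.0
position: [0.4946, 0.3634, 0.0695]
tool_rot: [0.989, -0.146, -0.001, 0.001]
wrist_force: [-1.3, -0.2, -0.1]
gripper_width: 0.451
finger_force: 0.0
```

Request:
arm_command:
  series:
    - [0.45,0,0,0,0]
    - [0,0,0,0,0]
    - [0,0,0,0,0]
    - [0,0,0,0,0]
    - [0,0,0,0,0]
  grip_force: 20

```text
t: 20.5
position: [0.4955, 0.3647, 0.0717]
tool_rot: [0.989, -0.145, 0.001, -0.0]
wrist_force: [-0.9, -1.9, 5.2]
gripper_width: 0.104
finger_force: 19.7
```

Request:
arm_command:
  series:
    - [0,0,0,0,0]
    - [0,0,0,0,0]
    - [0,0,0,0,0]
    - [0,0,0,0,0]
    - [0,0,0,0,0]

```text
t: 21.0
position: [0.4955, 0.3647, 0.0717]
tool_rot: [0.989, -0.145, 0.001, -0.0]
wrist_force: [-0.9, -0.7, 6.0]
gripper_width: 0.104
finger_force: 19.8
```

Request:
arm_command:
  series:
    - [0,0,0,0,-0.0198]
    - [0,-0.0022,0.0235,0,0]
    - [0,0,0,0,-0.0198]
    - [0,-0.0022,0.0235,0,0]
    - [0,0,0,0,-0.0198]

```text
t: 21.5
position: [0.4929, 0.3555, 0.0715]
tool_rot: [0.999, 0.042, 0.0, -0.0]
wrist_force: [-2.2, -3.4, 6.9]
gripper_width: 0.104
finger_force: 20.2
```

Request:
arm_command:
  series:
    - [0,-0.0022,0.0235,0,0]
    - [0,0,0,0,-0.0198]
    - [0,-0.0022,0.0235,0,0]
    - [0,0,0,0,0]
    - [0,0,0,0,0]

```text
t: 22.0
position: [0.4934, 0.3464, 0.0716]
tool_rot: [0.995, 0.103, 0.0, -0.001]
wrist_force: [-2.6, 0.9, 6.6]
gripper_width: 0.102
finger_force: 20.1
```

Request:
arm_command:
  series:
    - [0,0,0,0,-0.0198]
    - [0,-0.0022,0.0235,0,0]
    - [0,0,0,0,-0.0198]
    - [0,-0.0022,0.0235,0,0]
    - [0,0,0,0,-0.0198]

```text
t: 22.5
position: [0.4964, 0.337, 0.0716]
tool_rot: [0.958, 0.287, 0.0, -0.0]
wrist_force: [-0.8, -2.4, 5.5]
gripper_width: 0.098
finger_force: 20.2
```

Request:
arm_command:
  series:
    - [0,-0.0022,0.0235,0,0]
    - [0,0,0,0,-0.0198]
    - [0,-0.0022,0.0235,0,0]
    - [0,0,0,0,-0.0198]
    - [0,-0.0022,0.0235,0,0]

```text
t: 23.0
position: [0.504, 0.3258, 0.0715]
tool_rot: [0.915, 0.404, 0.0, -0.0]
wrist_force: [-5.1, 3.5, 7.2]
gripper_width: 0.1
finger_force: 20.3
```

Request:
arm_command:
  series:
    - [0,0,0,0,-0.0198]
    - [0,-0.0022,0.0235,0,0]
    - [0,0,0,0,-0.0198]
    - [0,-0.0022,0.0235,0,0]
    - [0,0,0,0,0]

```text
t: 23.5
position: [0.5119, 0.3194, 0.0715]
tool_rot: [0.858, 0.513, 0.0, 0.0]
wrist_force: [-2.2, -2.4, 7.5]
gripper_width: 0.1
finger_force: 20.3
```

Request:
arm_command:
  series:
    - [0,0,0,0,-0.0198]
    - [0,-0.0022,0.0235,0,0]
    - [0,0,0,0,-0.0198]
    - [0,-0.0022,0.0235,0,0]
    - [0,0,0,0,-0.0198]

```text
t: 24.0
position: [0.5212, 0.3152, 0.0715]
tool_rot: [0.748, 0.664, 0.0, 0.001]
wrist_force: [1.3, 1.9, 3.3]
gripper_width: 0.102
finger_force: 20.0
```

Request:
arm_command:
  series:
    - [0,-0.0022,0.0235,0,0]
    - [0,0,0,0,-0.0198]
    - [0,-0.0022,0.0235,0,0]
    - [0,0,0,0,-0.0198]
    - [0,-0.0022,0.0235,0,0]

```text
t: 24.5
position: [0.5345, 0.3138, 0.0714]
tool_rot: [0.659, 0.752, -0.0, 0.0]
wrist_force: [-3.9, -4.0, 7.3]
gripper_width: 0.103
finger_force: 20.5
```

Request:
arm_command:
  series:
    - [0,0,0,0,0]
    - [0,0,0,0,0]
    - [0,0,0,0,0]
    - [0,0,0,0,0]
    - [0,0,0,0,0]

```text
t: 25.0
position: [0.5347, 0.3139, 0.0714]
tool_rot: [0.66, 0.751, -0.0, 0.001]
wrist_force: [-1.8, -4.2, 6.5]
gripper_width: 0.105
finger_force: 20.4
```

Request:
arm_command:
  series:
    - [0,0,0.003,0,0]
    - [0,0,0,0,0]
    - [0.3,0,0,0,0]
    - [0.3,0,0,0,0]
    - [0.3,0,0,-0.08,0]

```text
t: 25.5
position: [0.5335, 0.3142, 0.0843]
tool_rot: [0.66, 0.751, -0.002, -0.001]
wrist_force: [0.2, 0.4, 0.2]
gripper_width: 0.3
finger_force: 0.0
```

Request:
arm_command:
  series:
    - [0.3,0,0,-0.15,0]
    - [0.3,0,0,-0.2,0]
    - [0.3,0,-0.2,0,0]
    - [0.3,0,-0.2,0,0]
    - [0.3,0,0,0,0]

```text
t: 26.0
position: [0.4499, 0.3037, 0.1557]
tool_rot: [0.66, 0.751, -0.003, -0.002]
wrist_force: [0.9, -0.9, 0.5]
gripper_width: 0.301
finger_force: 0.0
```

```bash
python3 snap.py 10
python3 - <<'E'
from m import *
c=np.array([.5398,.268]);f=.098;R=np.array([[np.cos(f),np.sin(f)],[-np.sin(f),np.cos(f)]])
for n in("side","top"):
    p,d,W,h=load(n,10);H,S,V=[h[...,i].astype(int) for i in range(3)];Z=W[...,2];L=(W[...,:2]-c)@R.T
    b=(H>12)&(H<35)&(S>130)&(V>90)&(abs(L[...,0])<.05)&(L[...,1]>.03)&(L[...,1]<.11)&(Z>.044)&(Z<.053);q=L[b]
    print(n,"bar",b.sum(), rect(q) if len(q)>5 else 0)
    g=(H>12)&(S>100)&(abs(L[...,0])<.05)&(L[...,1]>.02)&(L[...,1]<.11)&(Z>.058)&(Z<.075);print(" peg case frame",g.sum(),L[g].mean(0).round(4) if g.any() else 0)
    pale=(abs(L[...,0])<.055)&(abs(L[...,1])<.06)&(Z<.055)&(Z>.025)&(H>14)&(S>40)&(V>110)
    for nm,m in(("-x",L[...,0]<-.03),("+x",L[...,0]>.03),("-y",L[...,1]<-.04),("+y",L[...,1]>.04)): print("  ",nm,(pale&m).sum(),np.median(Z[pale&m]).round(4) if (pale&m).any() else 0)
    # decoy
    g=(abs(W[...,0]-.385)<.07)&(abs(W[...,1]+.22)<.07)&(Z>.006)&(Z<.075)&~((np.hypot(W[...,0]-.489,W[...,1]+.25)<.06));q=W[g];m=q.mean(0)
    x=np.linalg.lstsq(np.c_[q[:,:2]-m[:2],np.ones(len(q))],q[:,2],rcond=None)[0]
    print(" decoy",len(q),m.round(4),rect(q),"slope xy deg",np.rad2deg(np.arctan(np.hypot(*x[:2]))).round(1),"uphill dir",np.arctan2(x[1],x[0]).round(3),"z5,50,95",np.percentile(q[:,2],[5,50,95]).round(3))
    p0,d0,W0,h0=load(n,0)
    for nm,(X,Y,r) in dict(standlid2=(.63,-.277,.07),blk=(.743,.053,.06),sa=(.705,.177,.03),sb=(.695,-.147,.03)).items():
        o=[]
        for w in(W0,W): gg=(np.hypot(w[...,0]-X,w[...,1]-Y)<r)&(w[...,2]>.012)&(w[...,2]<.1);o.append(w[gg].mean(0).round(3).tolist())
        print("  ",nm,o)
E
```

```text
[0.4552 0.3046 0.1568] [6.600e-01 7.513e-01 2.000e-04 1.000e-04] [0.2 0.8 0.1] q6 0.26
side bar 229 (array([-0.0003,  0.065 ]), 55.5, 17.6, np.float64(1.551))
 peg case frame 46 [-0.0015  0.0467]
   -x 385 0.0394
   +x 396 0.0391
   -y 77 0.0391
   +y 499 0.0396
 decoy 756 [ 0.3901 -0.2033  0.0209] (array([ 0.3938, -0.2039]), 99.1, 57.5, np.float64(-0.699)) slope xy deg 28.7 uphill dir -2.27 z5,50,95 [0.007 0.021 0.034]
   standlid2 [[0.62, -0.273, 0.043], [0.62, -0.274, 0.043]]
   blk [[0.736, 0.062, 0.036], [0.761, 0.087, 0.027]]
   sa [[0.703, 0.177, 0.016], [0.706, 0.179, 0.016]]
   sb [[0.692, -0.146, 0.016], [0.693, -0.146, 0.017]]
top bar 49 (array([0.0102, 0.0786]), 71.0, 32.5, np.float64(0.919))
 peg case frame 13 [-0.0001  0.044 ]
   -x 230 0.0385
   +x 218 0.0388
   -y 208 0.039
   +y 191 0.0392
 decoy 567 [ 0.392  -0.2059  0.0208] (array([ 0.3913, -0.2192]), 135.1, 96.7, np.float64(-1.512)) slope xy deg 21.9 uphill dir -2.297 z5,50,95 [0.007 0.021 0.035]
   standlid2 [[0.628, -0.277, 0.048], [0.627, -0.277, 0.049]]
   blk [[0.743, 0.053, 0.04], [0.743, 0.053, 0.04]]
   sa [[0.705, 0.177, 0.017], [0.703, 0.176, 0.016]]
   sb [[0.695, -0.147, 0.017], [0.693, -0.146, 0.017]]
```

The turnbutton is square over the lid (bar yaw 1.55 in the case frame) and the lid is flush. Now I'll mend the tipped decoy: see-saw it back over its handle, then squeeze it upright between the fingers. First I'll measure its original and present pose.

```bash
cat > dec.py <<'E'
import sys
from m import *
k=sys.argv[1]
for n in("side","top"):
    p,d,W,h=load(n,k);H,S,V=[h[...,i].astype(int) for i in range(3)];Z=W[...,2]
    near=(abs(W[...,0]-.385)<.075)&(abs(W[...,1]+.22)<.08)&(np.hypot(W[...,0]-.489,W[...,1]+.25)>.065)&(d>0)
    t=near&(Z>.054)&(Z<.072)&(V>100)
    if t.sum()>15: print(n,"upright edge",t.sum(),rect(planepts(n,t,.064)),W[t].mean(0).round(4),"z95",np.percentile(W[t][:,2],95).round(3))
    g=(near&(Z>.004)&(Z<.05)&(V>120)&(S<150)).astype(np.uint8)
    g=(near&(Z>.009)&(Z<.05)).astype(np.uint8)
    kk,l,s,c=cv2.connectedComponentsWithStats(g);i=1+s[1:,4].argmax();q=W[l==i];m=q.mean(0);ok=np.ones(len(q),bool);A=np.c_[q[:,:2]-m[:2],np.ones(len(q))]
    for _ in range(6):
        x=np.linalg.lstsq(A[ok],q[ok,2],rcond=None)[0];ok=abs(A@x-q[:,2])<.003
    print(n,"board",len(q),ok.sum(),m.round(4),rect(q[ok]),"slope",np.rad2deg(np.arctan(np.hypot(*x[:2]))).round(1),"uphill",np.arctan2(x[1],x[0]).round(3),"zmax",np.percentile(q[:,2],97).round(3))
    dk=near&(V<75)&(Z>.02)&(Z<.045);print("  dark",dk.sum(),W[dk].mean(0).round(4) if dk.any() else 0)
E
python3 dec.py 0; echo; python3 dec.py 10
```

```text
side upright edge 128 (array([ 0.3586, -0.2366]), 99.1, 13.2, np.float64(-0.703)) [ 0.3574 -0.2393  0.0606] z95 0.065
side board 329 107 [ 0.3577 -0.2357  0.0324] (array([ 0.3663, -0.2363]), 94.0, 21.0, np.float64(-0.657)) slope 3.9 uphill -1.337 zmax 0.049
  dark 24 [ 0.3668 -0.2282  0.0321]
top upright edge 72 (array([ 0.3614, -0.2416]), 90.3, 6.4, np.float64(-0.708)) [ 0.361  -0.2416  0.0614] z95 0.066
top board 100 48 [ 0.3672 -0.2379  0.0329] (array([ 0.3722, -0.2381]), 80.2, 16.5, np.float64(-0.698)) slope 4.7 uphill 2.103 zmax 0.048
  dark 23 [ 0.366  -0.2344  0.0337]

side board 655 589 [ 0.3874 -0.2053  0.0228] (array([ 0.3908, -0.2047]), 95.5, 52.5, np.float64(-0.701)) slope 28.6 uphill -2.272 zmax 0.035
  dark 0 0
top board 495 331 [ 0.39   -0.2069  0.0226] (array([ 0.3937, -0.2044]), 90.7, 54.9, np.float64(-0.723)) slope 27.1 uphill -2.27 zmax 0.036
  dark 0 0
```

Request:
arm_command:
  series:
    - [0,0,0,0,-0.0236]
    - [0,0,0,0,-0.0236]
    - [0,0,0,0,-0.0236]
    - [0,0,0,0,-0.0236]
    - [0,0,0,0,-0.0236]

```text
t: 26.6
position: [0.4575, 0.3047, 0.1565]
tool_rot: [0.341, 0.94, 0.0, 0.0]
wrist_force: [0.4, -0.4, 0.6]
gripper_width: 0.002
finger_force: 0.0
```

Request:
arm_command:
  series:
    - [0,-0.1164,-0.1893,0,0]
    - [0,-0.1164,-0.1893,0,0]
    - [0,-0.1164,-0.1893,0,0]
    - [0,-0.1164,-0.1893,0,0]
    - [0,-0.1164,-0.1893,0,0]

```text
t: 27.1
position: [0.424, 0.0828, 0.1569]
tool_rot: [0.343, 0.939, 0.0, 0.001]
wrist_force: [0.5, -0.3, 0.1]
gripper_width: -0.001
finger_force: 0.0
```

Request:
arm_command:
  series:
    - [0,-0.1164,-0.1893,0,0]
    - [0,-0.1164,-0.1893,0,0]
    - [0,-0.1164,-0.1893,0,0]
    - [0,-0.1164,-0.1893,0,0]
    - [0,-0.1164,-0.1893,0,0]

```text
t: 27.6
position: [0.3903, -0.138, 0.157]
tool_rot: [0.344, 0.939, -0.0, 0.001]
wrist_force: [1.6, 0.1, -0.4]
gripper_width: 0.007
finger_force: 0.0
```

Request:
arm_command:
  series:
    - [0,-0.1164,-0.1893,0,0]
    - [0,-0.1164,-0.1893,0,0]
    - [0,0,0,0,0]
    - [0,0,0,0,0]
    - [0,0,0,0,0]

```text
t: 28.1
position: [0.3765, -0.2225, 0.1564]
tool_rot: [0.343, 0.939, 0.0, -0.0]
wrist_force: [-0.6, 0.2, -0.7]
gripper_width: -0.0
finger_force: 0.0
```

Request:
arm_command:
  series:
    - [0,-0.002,-0.002,0.16,0]
    - [0,0,0,0.16,0]
    - [0,0,0,0.1,0]
    - [0,0,0,0.06,0]
    - [0,0,0,0,0]

```text
t: 28.6
position: [0.3758, -0.2211, 0.0592]
tool_rot: [0.342, 0.94, 0.001, -0.002]
wrist_force: [0.8, 0.5, -0.5]
gripper_width: -0.001
finger_force: 0.0
```

Request:
arm_command:
  series:
    - [0,0,0,0.04,0]
    - [0,0,0,0.04,0]
    - [0,0,0,0.04,0]
    - [0,0,0,0.03,0]
    - [0,0,0,0,0]

```text
t: 29.1
position: [0.3768, -0.2238, 0.0306]
tool_rot: [0.343, 0.939, -0.0, 0.001]
wrist_force: [0.1, -0.9, 1.4]
gripper_width: 0.003
finger_force: 0.5
```

```bash
python3 snap.py 11; python3 dec.py 11
```

```text
[ 0.3764 -0.2232  0.0306] [ 3.434e-01  9.392e-01  2.000e-04 -0.000e+00] [0.5 0.5 0.4] q6 -1.66
side board 482 201 [ 0.3855 -0.2046  0.027 ] (array([ 0.3897, -0.2051]), 87.1, 54.6, np.float64(-0.683)) slope 17.4 uphill 0.839 zmax 0.046
  dark 37 [ 0.3827 -0.2136  0.0345]
top board 34 21 [ 0.3857 -0.1711  0.0325] (array([ 0.3862, -0.1711]), 34.2, 7.7, np.float64(-0.621)) slope 9.8 uphill 0.98 zmax 0.039
  dark 0 0
```

The see-saw worked: uphill is now +0.84 rad, reversed. I'll press a little further, lift, and look at where it rests.

Request:
arm_command:
  series:
    - [0,0,0,0.02,0]
    - [0,0,0,0.01,0]
    - [0,0,0,0,0]
    - [0,0,0,-0.05,0]
    - [0.95,0,0,-0.15,0]

```text
t: 29.7
position: [0.3748, -0.2217, 0.0638]
tool_rot: [0.343, 0.939, 0.001, -0.002]
wrist_force: [0.8, -0.4, 0.0]
gripper_width: 0.156
finger_force: 0.0
```

Request:
arm_command:
  series:
    - [0.95,0,0,-0.2,0]
    - [0.95,0,0,0,0]
    - [0.95,0,0,0,0]
    - [0.95,0,0,0,0]
    - [0.95,0,0,0,0]

```text
t: 30.2
position: [0.3755, -0.2226, 0.1034]
tool_rot: [0.343, 0.939, 0.001, -0.001]
wrist_force: [0.0, -0.4, -0.2]
gripper_width: 0.95
finger_force: 0.0
```

```bash
python3 snap.py 12; python3 dec.py 12
```

```text
[ 0.3757 -0.2229  0.1035] [ 3.435e-01  9.392e-01  6.000e-04 -1.200e-03] [-0.1  0.   0.1] q6 -1.66
side board 357 327 [ 0.3897 -0.1999  0.0237] (array([ 0.3923, -0.207 ]), 94.4, 54.4, np.float64(-0.722)) slope 28.4 uphill 0.86 zmax 0.035
  dark 0 0
top board 63 47 [ 0.3839 -0.1732  0.0312] (array([ 0.3842, -0.1738]), 33.5, 16.5, np.float64(-0.695)) slope 19.8 uphill 0.932 zmax 0.037
  dark 0 0
```

Request:
arm_command:
  series:
    - [0.95,-0.012,0.114,0,0]
    - [0.95,0,0,0.15,0]
    - [0.95,0,0,0.15,0]
    - [0.95,0,0,0.1,0]
    - [0.95,0,0,0.04,0]
  grip_force: 20

```text
t: 30.8
position: [0.3914, -0.2063, 0.0143]
tool_rot: [0.343, 0.939, 0.001, -0.002]
wrist_force: [-0.1, 0.7, 0.0]
gripper_width: 0.948
finger_force: 0.0
```

Request:
arm_command:
  series:
    - [0.95,0,0,0,0]
    - [0.95,0,0,0,0]
    - [0.8,0,0,0,0]
    - [0.75,0,0,0,0]
    - [0.7,0,0,0,0]

```text
t: 31.3
position: [0.3932, -0.208, 0.0173]
tool_rot: [0.343, 0.939, -0.0, 0.001]
wrist_force: [0.4, 0.7, 0.1]
gripper_width: 0.698
finger_force: 0.4
```

Request:
arm_command:
  series:
    - [0.65,0,0,-0.005,0]
    - [0.6,0,0,-0.005,0]
    - [0.55,0,0,-0.005,0]
    - [0.5,0,0,-0.004,0]
    - [0.5,0,0,0,0]

```text
t: 31.8
position: [0.3943, -0.2072, 0.0223]
tool_rot: [0.344, 0.939, 0.0, 0.002]
wrist_force: [1.2, 9.5, 18.9]
gripper_width: 0.58
finger_force: 17.5
```

```bash
python3 snap.py 13; python3 dec.py 13
```

```text
[ 0.3943 -0.2073  0.0223] [3.435e-01 9.391e-01 3.000e-04 1.600e-03] [ 2.6  8.3 18.6] q6 -1.61
side board 478 129 [ 0.3863 -0.2006  0.027 ] (array([ 0.3897, -0.2004]), 77.2, 64.2, np.float64(1.491)) slope 13.4 uphill 1.05 zmax 0.046
  dark 73 [ 0.3962 -0.2034  0.0328]
top board 33 23 [ 0.3611 -0.1837  0.0207] (array([ 0.3609, -0.1843]), 27.2, 9.9, np.float64(0.989)) slope 36.8 uphill 1.115 zmax 0.033
  dark 0 0
```

Run:
```python
from m import *
p=np.load("side13.npz")["p"][140:250,350:470];cv2.imwrite("pics/s13.png",cv2.cvtColor(cv2.resize(p,(654,600),interpolation=2),cv2.COLOR_RGB2BGR))
```

```text
(no output)
```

View pics/s13.png

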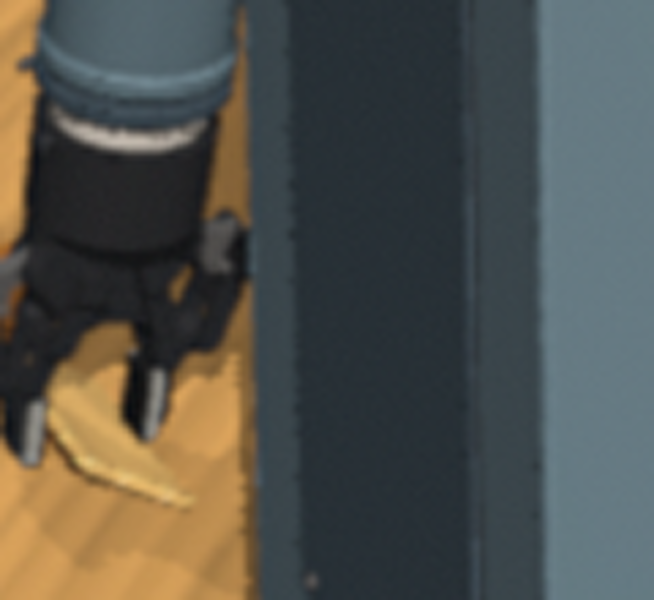

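The crop shows the board still tilted, its near low corner at (190,505). The inner finger's tip at (150,435) seems to be riding on the low edge. I'll reopen, go lower and squeeze again.

Request:
arm_command:
  series:
    - [0.7,0,0,0,0]
    - [0.95,0,0,0,0]
    - [0.95,0,0,0,0]
    - [0.95,0,0,0,0]
    - [0.95,0,0,0,0]

```text
t: 32.4
position: [0.3926, -0.2076, 0.0202]
tool_rot: [0.344, 0.939, 0.0, -0.0]
wrist_force: [1.3, -0.2, -0.0]
gripper_width: 0.95
finger_force: 0.0
```

```bash
python3 snap.py 14; python3 dec.py 14
python3 - <<'E'
from m import *
p,d,W,h=load("side",14);e=np.array([.6454,.7638]);a=np.array([-.7638,.6454]);P=np.array(arm.sense()["position"])[:2]
r=W[...,:2]-P;u=r@e;v=r@a;V=h[...,2];g=(abs(u)<.06)&(v>.015)&(v<.06)&(W[...,2]>.003)&(W[...,2]<.06)&(V>110)&(h[...,1]<170)
for lo in np.arange(-.05,.05,.006):
    m=g&(u>=lo)&(u<lo+.006);print(round(lo+.003,3),m.sum(),np.percentile(W[...,2][m],[20,50,80]).round(3) if m.any() else "", round(np.max(v[m]),3) if m.any() else "")
E
```

```text
[ 0.3927 -0.2076  0.0202] [ 3.435e-01  9.392e-01  1.000e-04 -2.000e-04] [ 0.  -0.2  0.3] q6 -1.61
side board 418 323 [ 0.3945 -0.1917  0.0256] (array([ 0.4022, -0.1954]), 94.1, 77.2, np.float64(-0.691)) slope 27.0 uphill 0.855 zmax 0.044
  dark 63 [ 0.3931 -0.2058  0.0339]
top board 25 18 [ 0.3623 -0.1818  0.0199] (array([ 0.361 , -0.1814]), 21.7, 8.3, np.float64(0.938)) slope 29.8 uphill 1.196 zmax 0.027
  dark 0 0
-0.047 0  
-0.041 0  
-0.035 0  
-0.029 10 [0.004 0.005 0.007] 0.054
-0.023 14 [0.007 0.009 0.01 ] 0.045
-0.017 15 [0.01  0.011 0.013] 0.045
-0.011 16 [0.014 0.014 0.016] 0.046
-0.005 17 [0.016 0.018 0.019] 0.047
0.001 18 [0.021 0.022 0.023] 0.045
0.007 18 [0.024 0.025 0.026] 0.047
0.013 15 [0.027 0.029 0.03 ] 0.045
0.019 15 [0.03  0.031 0.033] 0.047
0.025 35 [0.032 0.035 0.035] 0.046
0.031 0  
0.037 0  
0.043 0  
0.049 0
```

Request:
arm_command:
  series:
    - [0.95,0,0,0.03,0]
    - [0.85,0,0,0.01,0]
    - [0.8,0,0,0,0]
    - [0.76,0,0,0,0]
    - [0.76,0,0,0,0]

```text
t: 33.0
position: [0.3928, -0.2076, 0.0124]
tool_rot: [0.343, 0.939, 0.0, -0.0]
wrist_force: [-0.1, -0.4, -0.2]
gripper_width: 0.759
finger_force: 0.0
```

Request:
arm_command:
  series:
    - [0.72,0,0,0,0]
    - [0.7,0,0,0,0]
    - [0.7,0,0,0,0]
    - [0.68,0,0,0,0]
    - [0.68,0,0,0,0]

```text
t: 33.5
position: [0.3928, -0.2077, 0.0125]
tool_rot: [0.343, 0.939, -0.0, 0.0]
wrist_force: [-1.1, -0.5, 1.6]
gripper_width: 0.683
finger_force: 1.5
```

Request:
arm_command:
  series:
    - [0.65,0,0,-0.004,0]
    - [0.62,0,0,-0.004,0]
    - [0.59,0,0,-0.004,0]
    - [0.56,0,0,-0.004,0]
    - [0.56,0,0,0,0]

```text
t: 34.0
position: [0.3929, -0.2076, 0.0157]
tool_rot: [0.343, 0.939, -0.0, 0.0]
wrist_force: [0.7, -0.1, -0.7]
gripper_width: 0.666
finger_force: 21.3
```

```bash
cat > prof.py <<'E'
import sys
from m import *
p,d,W,h=load("side",sys.argv[1]);e=np.array([.6454,.7638]);a=np.array([-.7638,.6454]);P=np.array([.3928,-.2077])
r=W[...,:2]-P;u=r@e;v=r@a;V=h[...,2];g=(abs(u)<.06)&(v>.015)&(v<.06)&(W[...,2]>.004)&(W[...,2]<.09)&(V>110)&(h[...,1]<170)
for lo in np.arange(-.06,.06,.008):
    m=g&(u>=lo)&(u<lo+.008)
    if m.any(): print(round(lo+.004,3),m.sum(),np.percentile(W[...,2][m],[10,50,90]).round(3),round(np.max(v[m]),3))
E
python3 snap.py 15;python3 prof.py 15
```

```text
[ 0.3928 -0.2076  0.0156] [ 0.3435  0.9392  0.     -0.    ] [-0.7 -0.5 -0.2] q6 -1.61
-0.032 2 [0.006 0.007 0.007] 0.031
-0.024 19 [0.008 0.01  0.011] 0.046
-0.016 23 [0.011 0.014 0.017] 0.049
-0.008 25 [0.016 0.019 0.022] 0.048
0.0 24 [0.02  0.023 0.026] 0.047
0.008 25 [0.025 0.028 0.03 ] 0.048
0.016 21 [0.03  0.032 0.034] 0.046
0.024 32 [0.035 0.037 0.039] 0.048
0.032 8 [0.035 0.036 0.037] 0.045
```

The jaws have jammed on the board's two long edges at 57 mm, which at least makes a carrying grip. I'll set the board down in front of the stand's end wall, low edge towards the wall. With that edge blocked, I can swing the raised edge up along an arc.

Request:
arm_command:
  series:
    - [0.56,0,0,-0.1,0]
    - [0.56,0,0,-0.15,0]
    - [0.56,0,0,-0.15,-0.0183]
    - [0.56,0,0,0,-0.0183]
    - [0.56,0,0,0,-0.0183]
  grip_force: 25

```text
t: 34.6
position: [0.3934, -0.2081, 0.0968]
tool_rot: [0.175, 0.985, -0.001, 0.001]
wrist_force: [1.1, 0.8, 0.6]
gripper_width: 0.657
finger_force: 26.7
```

Request:
arm_command:
  series:
    - [0.56,0,0,0,-0.0183]
    - [0.56,-0.1294,0.1069,0,0]
    - [0.56,-0.1294,0.1069,0,0]
    - [0.56,-0.1294,0.1069,0,0]
    - [0.56,-0.1294,0.1069,0,0]

```text
t: 35.1
position: [0.5147, -0.1486, 0.0955]
tool_rot: [0.12, 0.993, 0.0, -0.0]
wrist_force: [-0.7, -0.7, -0.1]
gripper_width: 0.661
finger_force: 26.7
```

Request:
arm_command:
  series:
    - [0.56,0,0,0,0]
    - [0.56,0,0,0,0]
    - [0.56,0,0,0,0]
    - [0.56,0,0,0,0]
    - [0.56,0,0,0,0]

```text
t: 35.6
position: [0.513, -0.1498, 0.0957]
tool_rot: [0.121, 0.993, 0.0, -0.0]
wrist_force: [0.3, -0.1, -0.5]
gripper_width: 0.658
finger_force: 26.7
```

```bash
cat > bd.py <<'E'
import sys
from m import *
# board near point P, profile along u angle
k=sys.argv[1];P=np.array([float(sys.argv[2]),float(sys.argv[3])]);an=float(sys.argv[4]);zm=float(sys.argv[5]) if len(sys.argv)>5 else .004
e=np.array([np.cos(an),np.sin(an)]);a=np.array([-e[1],e[0]])
for n in("side","top"):
    p,d,W,h=load(n,k);r=W[...,:2]-P;u=r@e;v=r@a;Z=W[...,2];g=(abs(u)<.06)&(abs(v)<.065)&(Z>zm)&(Z<.13)&(h[...,2]>110)&(h[...,1]<170)
    kk,l,s,c=cv2.connectedComponentsWithStats(g.astype(np.uint8))
    if kk<2: continue
    q=W[g];print(n,g.sum(),rect(q),"v",v[g].min().round(3),v[g].max().round(3))
    for lo in np.arange(-.06,.06,.008):
        m=g&(u>=lo)&(u<lo+.008)
        if m.sum()>2: print("  ",round(lo+.004,3),m.sum(),np.percentile(Z[m],[10,50,90]).round(3),v[m].min().round(3),v[m].max().round(3))
E
python3 snap.py 16; python3 bd.py 16 .5137 -.1494 1.33 .03
```

```text
[ 0.5134 -0.1497  0.0957] [ 0.1208  0.9927 -0.      0.    ] [-0.8  0.5  0.4] q6 -1.82
side 258 (array([ 0.5049, -0.1588]), 106.4, 85.1, np.float64(-1.326)) v -0.044 0.048
   -0.056 3 [0.037 0.038 0.038] -0.022 -0.017
   -0.032 22 [0.087 0.097 0.122] -0.012 0.045
   -0.024 25 [0.089 0.09  0.093] -0.028 0.046
   -0.016 25 [0.093 0.094 0.096] -0.044 0.048
   -0.008 26 [0.097 0.099 0.101] -0.036 0.046
   0.0 28 [0.101 0.104 0.106] -0.033 0.047
   0.008 22 [0.094 0.108 0.11 ] -0.002 0.046
   0.016 21 [0.11  0.113 0.115] 0.006 0.048
   0.024 45 [0.113 0.116 0.118] 0.006 0.048
   0.032 38 [0.085 0.102 0.116] -0.006 0.038
top 122 (array([ 0.4814, -0.1412]), 57.3, 25.5, np.float64(1.272)) v 0.019 0.046
   -0.024 18 [0.086 0.089 0.093] 0.028 0.045
   -0.016 16 [0.091 0.093 0.097] 0.029 0.046
   -0.008 15 [0.094 0.098 0.101] 0.031 0.044
   0.0 13 [0.097 0.101 0.105] 0.032 0.045
   0.008 14 [0.104 0.108 0.11 ] 0.031 0.046
   0.016 18 [0.106 0.11  0.116] 0.028 0.045
   0.024 25 [0.114 0.116 0.121] 0.019 0.045
```

Request:
arm_command:
  series:
    - [0.56,0,0,0.12,0]
    - [0.56,0,0,0.12,0]
    - [0.56,0,0,0.1,0]
    - [0.56,0,0,0.04,0]
    - [0.56,0,0,0.012,0]

```text
t: 36.2
position: [0.5132, -0.1492, 0.0165]
tool_rot: [0.12, 0.993, 0.0, -0.001]
wrist_force: [-1.2, 0.4, -0.1]
gripper_width: 0.658
finger_force: 26.7
```

Request:
arm_command:
  series:
    - [0.56,0,0,0,0]
    - [0.75,0,0,0,0]
    - [0.92,0,0,0,0]
    - [0.92,0,0,0,0]
    - [0.92,0,0,-0.1,0]

```text
t: 36.7
position: [0.5117, -0.145, 0.0346]
tool_rot: [0.12, 0.993, 0.003, -0.003]
wrist_force: [-0.7, 3.9, -1.7]
gripper_width: 0.92
finger_force: 0.1
```

Request:
arm_command:
  series:
    - [0.92,0,0,-0.2,0]
    - [0,0,0.2,-0.1,0]
    - [0,0,0.2,0,0]
    - [0,0,0,0,0]
    - [0,0,0,0,0]

```text
t: 37.2
position: [0.5332, -0.0709, 0.098]
tool_rot: [0.119, 0.993, -0.0, 0.001]
wrist_force: [0.5, 0.7, 0.1]
gripper_width: 0.241
finger_force: 0.0
```

```bash
python3 snap.py 17; python3 bd.py 17 .5137 -.1494 1.33 .005
```

```text
[ 0.5328 -0.0721  0.0974] [ 1.202e-01  9.927e-01 -2.000e-04  1.000e-04] [0.1 1.  0.2] q6 -1.67
side 326 (array([ 0.5143, -0.1456]), 100.1, 85.6, np.float64(-0.566)) v -0.048 0.046
   -0.032 3 [0.005 0.005 0.006] -0.032 0.036
   -0.024 36 [0.006 0.008 0.01 ] -0.043 0.045
   -0.016 33 [0.01  0.012 0.014] -0.044 0.046
   -0.008 38 [0.015 0.017 0.019] -0.045 0.046
   0.0 41 [0.019 0.021 0.024] -0.048 0.046
   0.008 46 [0.008 0.026 0.028] -0.041 0.045
   0.016 34 [0.028 0.031 0.032] -0.034 0.046
   0.024 82 [0.031 0.033 0.036] -0.045 0.046
   0.032 11 [0.032 0.033 0.036] -0.026 0.043
top 437 (array([ 0.5006, -0.1651]), 122.8, 85.8, np.float64(-0.694)) v -0.048 0.064
   -0.056 42 [0.012 0.037 0.041] -0.042 0.024
   -0.048 37 [0.007 0.031 0.04 ] -0.044 0.035
   -0.024 58 [0.005 0.008 0.011] -0.047 0.053
   -0.016 75 [0.007 0.011 0.014] -0.047 0.043
   -0.008 76 [0.01  0.015 0.019] -0.046 0.044
   0.0 83 [0.015 0.02  0.024] -0.048 0.046
   0.008 54 [0.021 0.024 0.027] -0.039 0.064
   0.016 10 [0.024 0.028 0.031] 0.016 0.044
```

Request:
arm_command:
  series:
    - [0,0,0,0.12,0]
    - [0,0,0,0.12,0]
    - [0,0,0,0.062,0]
    - [0,0,-0.08,0,0]
    - [0,0,-0.06,0,0]

```text
t: 37.8
position: [0.5257, -0.1, 0.0362]
tool_rot: [0.121, 0.993, 0.0, -0.001]
wrist_force: [1.0, -0.2, 0.4]
gripper_width: 0.002
finger_force: 0.0
```

Request:
arm_command:
  series:
    - [0,0,-0.02,0,0]
    - [0,0,-0.02,0,0]
    - [0,0,-0.02,0,0]
    - [0,0,-0.02,0,0]
    - [0,0,-0.02,0,0]

```text
t: 38.3
position: [0.5215, -0.1183, 0.0371]
tool_rot: [0.12, 0.993, 0.0, 0.0]
wrist_force: [-0.2, 0.1, 0.5]
gripper_width: -0.004
finger_force: 0.5
```

```bash
python3 snap.py 18; python3 bd.py 18 .5137 -.1494 1.33 .005
```

```text
[ 0.5215 -0.1186  0.037 ] [ 1.204e-01  9.927e-01 -1.000e-04  2.000e-04] [-0.2  0.1 -0.3] q6 -1.76
side 261 (array([ 0.5034, -0.1486]), 80.4, 76.0, np.float64(1.422)) v -0.031 0.046
   -0.04 11 [0.005 0.006 0.007] -0.022 0.045
   -0.032 32 [0.008 0.009 0.011] -0.031 0.045
   -0.024 29 [0.012 0.014 0.016] -0.026 0.046
   -0.016 30 [0.017 0.019 0.02 ] -0.022 0.046
   -0.008 29 [0.021 0.023 0.024] -0.013 0.046
   0.0 27 [0.01  0.026 0.029] -0.007 0.045
   0.008 26 [0.03  0.031 0.033] -0.002 0.046
   0.016 41 [0.031 0.033 0.036] 0.002 0.046
   0.024 6 [0.025 0.047 0.056] 0.007 0.011
   0.032 8 [0.028 0.039 0.048] 0.006 0.011
   0.04 22 [0.022 0.039 0.051] -0.009 0.011
top 94 (array([ 0.485 , -0.1462]), 127.8, 41.5, np.float64(-1.503)) v -0.01 0.054
   -0.056 23 [0.031 0.036 0.039] -0.01 0.024
   -0.048 7 [0.02  0.035 0.041] 0.01 0.034
   -0.016 5 [0.017 0.018 0.019] 0.034 0.043
   -0.008 13 [0.018 0.022 0.026] 0.032 0.047
   0.0 16 [0.02  0.026 0.029] 0.029 0.046
   0.008 14 [0.024 0.029 0.031] 0.03 0.054
   0.016 14 [0.029 0.033 0.037] 0.029 0.044
```

Request:
arm_command:
  series:
    - [0,0,-0.02,0,0]
    - [0,0,-0.02,0,0]
    - [0,0,-0.01,0,0]
    - [0,0,0,0,0]
    - [0,0,0,0,0]

```text
t: 38.9
position: [0.5192, -0.1271, 0.037]
tool_rot: [0.121, 0.993, 0.001, 0.0]
wrist_force: [1.4, 4.8, 2.5]
gripper_width: -0.003
finger_force: 2.5
```

Request:
arm_command:
  series:
    - [0,0,-0.0175,-0.025,0]
    - [0,0,-0.0175,-0.025,0]
    - [0,0,-0.0175,-0.025,0]
    - [0,0,0,0,0]
    - [0,0,0,0,0]

```text
t: 39.4
position: [0.5165, -0.1385, 0.0518]
tool_rot: [0.12, 0.993, -0.0, 0.0]
wrist_force: [0.7, 0.4, 1.2]
gripper_width: -0.001
finger_force: 0.2
```

```bash
python3 snap.py 19; python3 bd.py 19 .5137 -.1494 1.33 .005 | head -18
```

```text
[ 0.5163 -0.1383  0.0515] [ 1.204e-01  9.927e-01 -1.000e-04 -3.000e-04] [0.6 0.4 0.5] q6 -1.8
side 145 (array([ 0.4971, -0.1492]), 119.9, 69.0, np.float64(1.444)) v -0.025 0.047
   -0.056 5 [0.006 0.007 0.025] -0.025 0.023
   -0.048 8 [0.012 0.013 0.015] -0.023 0.023
   -0.04 11 [0.005 0.01  0.014] 0.02 0.046
   -0.032 6 [0.013 0.018 0.022] 0.038 0.045
   -0.024 8 [0.023 0.027 0.032] 0.041 0.046
   -0.016 11 [0.032 0.037 0.038] -0.0 0.046
   -0.008 44 [0.042 0.048 0.052] 0.002 0.047
   0.0 10 [0.048 0.049 0.053] 0.006 0.045
   0.008 4 [0.05  0.06  0.068] 0.008 0.013
   0.016 29 [0.037 0.05  0.063] -0.005 0.012
   0.04 3 [0.082 0.084 0.084] -0.011 0.007
   0.056 3 [0.097 0.1   0.104] -0.012 -0.011
top 58 (array([ 0.4776, -0.1251]), 101.2, 37.1, np.float64(1.092)) v 0.011 0.058
   -0.032 12 [0.011 0.019 0.025] 0.033 0.057
   -0.024 11 [0.025 0.031 0.033] 0.032 0.044
   -0.016 11 [0.032 0.036 0.041] 0.033 0.055
   -0.008 14 [0.042 0.049 0.053] 0.031 0.044
```

It works: the board is at about 49° with its low edge against the wall. I'll continue the arc.

Request:
arm_command:
  series:
    - [0,0,-0.02,-0.015,0]
    - [0,0,-0.02,-0.015,0]
    - [0,0,-0.02,-0.015,0]
    - [0,0,-0.02,-0.008,0]
    - [0,0,-0.02,-0.008,0]

```text
t: 40.0
position: [0.5117, -0.1581, 0.0643]
tool_rot: [0.12, 0.993, -0.0, 0.0]
wrist_force: [-0.5, -0.6, 0.6]
gripper_width: 0.003
finger_force: 0.0
```

Request:
arm_command:
  series:
    - [0,0,-0.02,-0.008,0]
    - [0,0,-0.02,-0.003,0]
    - [0,0,0,0,0]
    - [0,0,0,0,0]
    - [0,0,0,0,0]

```text
t: 40.5
position: [0.5097, -0.1652, 0.0661]
tool_rot: [0.12, 0.993, 0.0, -0.0]
wrist_force: [0.3, -0.1, 0.6]
gripper_width: 0.001
finger_force: 0.0
```

```bash
python3 snap.py 20; python3 bd.py 20 .5137 -.1494 1.33 .005 | head -22
```

```text
[ 0.5098 -0.1651  0.0661] [ 1.202e-01  9.927e-01  1.000e-04 -1.000e-04] [-0.9 -0.2  0.8] q6 -1.85
side 343 (array([ 0.5078, -0.1749]), 95.0, 38.2, np.float64(-0.21)) v -0.048 0.047
   -0.048 4 [0.006 0.006 0.009] -0.04 0.045
   -0.04 170 [0.01  0.022 0.039] -0.048 0.047
   -0.032 133 [0.039 0.052 0.063] -0.047 0.047
   -0.024 8 [0.029 0.055 0.072] -0.016 0.01
   -0.016 10 [0.06  0.065 0.079] 0.004 0.011
   -0.008 18 [0.052 0.064 0.08 ] -0.001 0.012
top 21 (array([ 0.471 , -0.1473]), 70.7, 50.4, np.float64(1.002)) v 0.007 0.057
   -0.032 12 [0.051 0.061 0.063] 0.031 0.057
```

Request:
arm_command:
  series:
    - [0,0,-0.02,0.005,0]
    - [0,0,-0.02,0.005,0]
    - [0,0,-0.012,0,0]
    - [0,0,0,0,0]
    - [0,0,0,0,0]

```text
t: 41.1
position: [0.5073, -0.1756, 0.0642]
tool_rot: [0.121, 0.993, 0.0, -0.0]
wrist_force: [-0.5, -0.1, 0.0]
gripper_width: 0.002
finger_force: 0.0
```

```bash
python3 snap.py 21; python3 bd.py 21 .5137 -.1494 1.33 .005 | head -22
```

```text
[ 0.5073 -0.1754  0.0642] [0.1204 0.9927 0.     0.    ] [ 0.6 -0.1  0.6] q6 -1.87
side 444 (array([ 0.4996, -0.1776]), 84.0, 77.4, np.float64(0.24)) v -0.048 0.047
   -0.048 171 [0.009 0.029 0.061] -0.048 0.047
   -0.04 232 [0.01  0.037 0.06 ] -0.047 0.046
   -0.032 7 [0.032 0.054 0.071] -0.014 0.011
   -0.024 28 [0.033 0.062 0.079] -0.013 0.011
top 34 (array([ 0.5021, -0.131 ]), 157.0, 59.4, np.float64(0.566)) v -0.058 0.062
   -0.048 8 [0.006 0.047 0.063] 0.033 0.062
   -0.04 11 [0.01  0.057 0.066] 0.031 0.061
```

The board stands vertical against the stand's end wall. I'll back off, come over it, and grip its top edge by the thickness.

Request:
arm_command:
  series:
    - [0,0,0.05,0,0]
    - [0,0,0.05,-0.1,0]
    - [0.35,0,0,-0.2,0]
    - [0.35,0,0,0,0]
    - [0.35,0,0,0,0]

```text
t: 41.7
position: [0.5129, -0.1556, 0.1253]
tool_rot: [0.12, 0.993, -0.0, 0.001]
wrist_force: [-0.7, -0.3, 0.0]
gripper_width: 0.353
finger_force: 0.0
```

```bash
python3 snap.py 22
python3 - <<'E'
from m import *
P=np.array([.5137,-.1494]);e=np.array([.239,.971]);a=np.array([-.971,.239])
for n in("side","top"):
    p,d,W,h=load(n,22);r=W[...,:2]-P;u=r@e;v=r@a;Z=W[...,2]
    for lo,hi in((.01,.02),(.02,.03),(.045,.055),(.055,.07)):
        g=(u>-.065)&(u<-.025)&(abs(v)<.06)&(Z>lo)&(Z<hi)&(h[...,2]>100)&(h[...,1]<170)
        if g.sum()>4: print(n,lo,g.sum(),"u",np.percentile(u[g],[10,50,90]).round(4),"v",v[g].min().round(3),v[g].max().round(3),rect(W[g]))
t=np.array(arm.sense()["position"]);print("tcp u,v",((t[:2]-P)@e).round(4),((t[:2]-P)@a).round(4),t[2])
E
```

```text
[ 0.5116 -0.1553  0.1236] [ 1.202e-01  9.928e-01  3.000e-04 -6.000e-04] [-1.3 -0.7  1.2] q6 -1.83
side 0.01 73 u [-0.0461 -0.0434 -0.0419] v -0.05 0.047 (array([ 0.5045, -0.1932]), 97.6, 8.7, np.float64(-0.239))
side 0.02 67 u [-0.0451 -0.0429 -0.0409] v -0.048 0.048 (array([ 0.5045, -0.1857]), 95.5, 21.4, np.float64(-0.226))
side 0.045 108 u [-0.0452 -0.0434 -0.0414] v -0.044 0.046 (array([ 0.5026, -0.1909]), 89.9, 7.1, np.float64(-0.244))
side 0.055 121 u [-0.0472 -0.0439 -0.0417] v -0.039 0.047 (array([ 0.4987, -0.1929]), 85.6, 11.6, np.float64(-0.282))
top 0.055 14 u [-0.0463 -0.0439 -0.0421] v 0.025 0.043 (array([ 0.4697, -0.1843]), 18.3, 5.2, np.float64(-0.314))
tcp u,v -0.0062 0.0006 0.12355138713284153
```

Request:
arm_command:
  series:
    - [0.35,0,-0.194,0,0]
    - [0.35,0,0,0.1,0]
    - [0.35,0,0,0.12,0]
    - [0.35,0,0,0.08,0]
    - [0.35,0,0,0.013,0]
  grip_force: 20

```text
t: 42.3
position: [0.5006, -0.1923, 0.0584]
tool_rot: [0.121, 0.993, 0.002, -0.003]
wrist_force: [-0.1, 0.3, -0.2]
gripper_width: 0.349
finger_force: 0.0
```

Request:
arm_command:
  series:
    - [0.35,0,0,0,0]
    - [0.25,0,0,0,0]
    - [0.15,0,0,0,0]
    - [0,0,0,0,0]
    - [0,0,0,0,0]

```text
t: 42.8
position: [0.5035, -0.1938, 0.0625]
tool_rot: [0.12, 0.993, -0.0, 0.001]
wrist_force: [0.3, 1.8, 3.9]
gripper_width: 0.059
finger_force: 24.5
```

Request:
arm_command:
  series:
    - [0,0,0,0,0]
    - [0,0,0,-0.05,0]
    - [0,0,0,-0.15,0]
    - [0,0,0,-0.1,0]
    - [0,0,0,0,0]

```text
t: 43.3
position: [0.5046, -0.1949, 0.1249]
tool_rot: [0.12, 0.993, -0.001, 0.003]
wrist_force: [0.6, 0.5, 0.6]
gripper_width: 0.061
finger_force: 23.9
```

```bash
python3 snap.py 23
python3 - <<'E'
from m import *
P=np.array([.5137,-.1494]);e=np.array([.239,.971]);a=np.array([-.971,.239]);t=np.array(arm.sense()["position"])
p,d,W,h=load("side",23);r=W[...,:2]-t[:2];u=r@e;v=r@a;Z=W[...,2]
for lo,hi in((.065,.08),(.08,.095),(.095,.11),(.11,.125)):
    g=(abs(u)<.02)&(abs(v)<.06)&(Z>lo)&(Z<hi)&(h[...,2]>100)&(h[...,1]<170)
    if g.sum()>4: print(lo,g.sum(),"u",np.percentile(u[g],[10,50,90]).round(4),"v",v[g].min().round(3),v[g].max().round(3))
g=(abs(u)<.02)&(abs(v)<.06)&(abs(v)>.02)&(Z>.045)&(Z<.14)&(h[...,2]>100)&(h[...,1]<170);print("z range",np.percentile(Z[g],[2,98]).round(4))
print("top z by v",[ (x,np.percentile(Z[g&(abs(v-x)<.006)],[3,97]).round(3).tolist()) for x in(-.04,-.03,.03,.04) if (g&(abs(v-x)<.006)).sum()>5])
E
```

```text
[ 0.5028 -0.1938  0.1219] [ 1.203e-01  9.927e-01 -3.000e-04  4.000e-04] [-0.1  0.6 -0.9] q6 -1.9
0.065 142 u [-0.0009  0.0013  0.0031] v -0.049 0.046
0.08 113 u [-0.0001  0.0014  0.0036] v -0.047 0.047
0.095 155 u [-0.0008  0.0016  0.0042] v -0.045 0.046
0.11 169 u [-0.0019  0.0011  0.0045] v -0.047 0.047
z range [0.0618 0.1245]
top z by v [(-0.04, [0.062, 0.124]), (-0.03, [0.063, 0.124]), (0.03, [0.063, 0.124]), (0.04, [0.063, 0.124])]
```

The board is held upright with its handle on the correct side. I'll return it to its original place at (0.3614, -0.2416), long axis at yaw -0.708.

Request:
arm_command:
  series:
    - [0,0,0,0,0.0186]
    - [0,0,0,0,0.0186]
    - [0,0,0,0,0.0186]
    - [0,0,0,0,0.0186]
    - [0,0.0955,-0.1603,0,0]

```text
t: 43.9
position: [0.4692, -0.2051, 0.1204]
tool_rot: [0.348, 0.938, 0.0, 0.0]
wrist_force: [-0.6, -1.5, 0.5]
gripper_width: 0.063
finger_force: 23.9
```

Request:
arm_command:
  series:
    - [0,0.0955,-0.1603,0,0]
    - [0,0.0955,-0.1603,0,0]
    - [0,0.0955,-0.1603,0,0]
    - [0,0,0,0,0]
    - [0,0,0,0,0]

```text
t: 44.4
position: [0.3605, -0.2412, 0.1208]
tool_rot: [0.348, 0.937, 0.0, -0.001]
wrist_force: [0.2, -0.2, -0.2]
gripper_width: 0.06
finger_force: 23.9
```

Request:
arm_command:
  series:
    - [0,0,0,0.05,0]
    - [0,0,0,0,0]
    - [0,0,0,0,0]
    - [0,0,0,0,0]
    - [0,0,0,0,0]

```text
t: 44.9
position: [0.3618, -0.2412, 0.1116]
tool_rot: [0.347, 0.938, -0.0, 0.0]
wrist_force: [0.6, 0.1, -0.4]
gripper_width: 0.056
finger_force: 23.9
```

Request:
arm_command:
  series:
    - [0,0,0,0.1,0]
    - [0,0,0,0.08,0]
    - [0,0,0,0.04,0]
    - [0,0,0,0.015,0]
    - [0,0,0,0.006,0]

```text
t: 45.4
position: [0.3615, -0.2414, 0.0635]
tool_rot: [0.347, 0.938, -0.0, 0.0]
wrist_force: [0.3, -0.3, -0.4]
gripper_width: 0.057
finger_force: 23.9
```

Request:
arm_command:
  series:
    - [0,0,0,0.004,0]
    - [0,0,0,0,0]
    - [0,0,0,0,0]
    - [0,0,0,0,0]
    - [0,0,0,0,0]

```text
t: 45.9
position: [0.3615, -0.2414, 0.0628]
tool_rot: [0.347, 0.938, -0.0, 0.0]
wrist_force: [-0.1, 0.8, 0.2]
gripper_width: 0.058
finger_force: 23.9
```

Next I'll lower 1 mm more until it touches, open slowly, withdraw straight up, and check everything.

Request:
arm_command:
  series:
    - [0,0,0,0.003,0]
    - [0,0,0,0.003,0]
    - [0,0,0,0,0]
    - [0.08,0,0,0,0]
    - [0.12,0,0,0,0]

```text
t: 46.4
position: [0.3615, -0.2414, 0.0615]
tool_rot: [0.347, 0.938, -0.0, 0.0]
wrist_force: [0.1, -0.1, -0.2]
gripper_width: 0.114
finger_force: 0.0
```

Request:
arm_command:
  series:
    - [0.2,0,0,0,0]
    - [0.35,0,0,0,0]
    - [0.35,0,0,0,0]
    - [0.35,0,0,-0.05,0]
    - [0.35,0,0,-0.15,0]

```text
t: 46.9
position: [0.36, -0.2398, 0.1003]
tool_rot: [0.347, 0.938, 0.001, -0.003]
wrist_force: [0.0, -0.1, 0.6]
gripper_width: 0.348
finger_force: 0.0
```

Request:
arm_command:
  series:
    - [0.35,0,0,-0.2,0]
    - [0.35,0,0,-0.2,0]
    - [0.35,0,0.15,-0.1,0]
    - [0.35,0.2,-0.2,0,0]
    - [0.35,0,0,0,0]

```text
t: 47.4
position: [0.3286, -0.2201, 0.2021]
tool_rot: [0.345, 0.938, -0.0, -0.001]
wrist_force: [-0.2, 0.2, -0.9]
gripper_width: 0.349
finger_force: 0.0
```

```bash
python3 snap.py 24; python3 dec.py 24 | grep upright
python3 - <<'E'
from m import *
c=np.array([.5398,.268]);f=.098;R=np.array([[np.cos(f),np.sin(f)],[-np.sin(f),np.cos(f)]])
for n in("side","top"):
    p,d,W,h=load(n,24);p0,d0,W0,h0=load(n,0);H,S,V=[h[...,i].astype(int) for i in range(3)];Z=W[...,2];L=(W[...,:2]-c)@R.T
    b=(H>12)&(H<35)&(S>130)&(V>90)&(abs(L[...,0])<.05)&(L[...,1]>.03)&(L[...,1]<.11)&(Z>.044)&(Z<.053)
    print(n,"bar",b.sum(),rect(L[b]) if b.sum()>5 else 0)
    pale=(abs(L[...,0])<.055)&(abs(L[...,1])<.06)&(Z<.055)&(Z>.025)&(H>14)&(S>40)&(V>110)
    print("  lid z",[np.median(Z[pale&m]).round(4) for m in(L[...,0]<-.03,L[...,0]>.03,L[...,1]<-.04,L[...,1]>.04) if (pale&m).any()])
    g=(abs(W[...,0]-.5)<.1)&(abs(W[...,1])<.06)&(Z>.006)&(Z<.03)&(S<80);print("  punch",g.sum(),rect(planepts(n,g,.013)))
    for nm,(X,Y,r) in dict(lid2=(.63,-.277,.07),blk=(.743,.053,.06),sa=(.705,.177,.03),sb=(.695,-.147,.03),hex=(.5,-.49,.08)).items():
        print("  ",nm,[w[(np.hypot(w[...,0]-X,w[...,1]-Y)<r)&(w[...,2]>.004)&(w[...,2]<.1)].mean(0).round(3).tolist() for w in(W0,W)])
E
```

```text
[ 0.3307 -0.2221  0.2021] [ 3.473e-01  9.378e-01 -3.000e-04  5.000e-04] [0.5 0.4 0.5] q6 -1.73
side upright edge 129 (array([ 0.3598, -0.2343]), 101.8, 13.6, np.float64(-0.706)) [ 0.3599 -0.2387  0.0606] z95 0.065
top upright edge 23 (array([ 0.3853, -0.2596]), 30.8, 6.1, np.float64(-0.792)) [ 0.3866 -0.2603  0.0616] z95 0.066
side bar 217 (array([-0.0006,  0.0655]), 53.7, 17.0, np.float64(1.555))
  lid z [np.float64(0.0394), np.float64(0.0391), np.float64(0.0395), np.float64(0.0396)]
  punch 337 (array([0.5013, 0.0041]), 143.4, 19.2, np.float64(0.106))
   lid2 [[0.619, -0.272, 0.041], [0.619, -0.272, 0.04]]
   blk [[0.735, 0.064, 0.034], [0.735, 0.064, 0.034]]
   sa [[0.703, 0.178, 0.013], [0.702, 0.178, 0.013]]
   sb [[0.692, -0.145, 0.014], [0.692, -0.145, 0.013]]
   hex [[0.504, -0.515, 0.007], [0.505, -0.516, 0.006]]
top bar 49 (array([-0.0033,  0.0727]), 64.7, 25.7, np.float64(-1.23))
  lid z [np.float64(0.038), np.float64(0.0392), np.float64(0.0392), np.float64(0.0399)]
  punch 172 (array([0.5046, 0.001 ]), 140.4, 11.7, np.float64(0.12))
   lid2 [[0.626, -0.277, 0.033], [0.629, -0.276, 0.032]]
   blk [[0.742, 0.053, 0.038], [0.742, 0.052, 0.038]]
   sa [[0.703, 0.176, 0.013], [0.705, 0.177, 0.013]]
   sb [[0.697, -0.145, 0.013], [0.695, -0.147, 0.013]]
   hex [[0.506, -0.501, 0.007], [0.509, -0.501, 0.006]]
```

The decoy stands upright within about 3 mm of its original place, and all the other checks hold. I'll hand in.

```bash
python3 -c "
from rig import arm
print(arm.close_job())"
```

```text
the job is handed in; nothing more can be done
None
```

The job is handed in at about 47 s: the punch lies flat well over 150 mm from the case, the lid is seated flush with its handle up, and the turnbutton is square across its edge to within about 0.02 rad. One slip: while turning the lid I knocked over a small decoy board, then stood it back up within about 3 mm of its original place.

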